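Set the draining rack and hang the rinsed cups

ROBOT

A 6-joint arm with a two-finger parallel gripper is mounted at the origin on the work surface. World frame = base frame: x ahead of the robot, y to its left, z up, the work surface at z = 0. Lengths are in m, angles in rad, forces in N, time in s.
With the tool pointing down it reaches from about 0.275 to 0.75 m from the base axis. Payload 10.2 kg.
Tool frame: the origin (TCP) lies between the finger pads; the fingertips stand 17 mm ahead of it and the grasp point (between the pads) lies 2 mm behind it (bot.nose_length is the z of the fingertips in the tool frame, in m); z points along the fingers, y is the line along which they close (so a half turn about z gives the same grasp; the last joint's range is limited). The gripper opens to 88 mm and grips with 3 to 60 N. Pads are 18 mm wide; open, the fingers measure 123 mm over their backs; the gripper's body (75 mm by 187 mm) begins 45 mm behind the grasp point.
Start: joints at [-1.415, 0.313, 1.498, -0, 1.331, -0.223], TCP at [0.194, -0.488, 0.256] pointing down, gripper open.
Joint ranges: [-2.94, 2.94], [-0.97, 2.17], [0.19, 2.56], [-1.23, 4.37], [0.02, 3.11], [-2.88, 2.88]. Speed limits (rad/s): [2.39, 2.39, 3.01, 3.14, 3.14, 3.14].

INTERFACE

Orientations are given as [roll, pitch, yaw] about the fixed x, y, z axes, in that order (R = Rz(yaw) Ry(pitch) Rx(roll)).
In Python, from cell import bot gives the robot as it stands. The module is installed in compiled form; this text tells all that it offers.
- The arm moves only by the shell command python3 -m inch 'ROWS' [FORCE]. ROWS is JSON, a list of rows, each an object of numbers: "rx", "ry", "rz": the turn, a rotation vector about the world's x, y, z in rad; "tx", "ty", "tz": the shift along the world's x, y, z in m; "gripper": the opening, from 0 (shut) to 1 (fully open). In form: [{"rx": .., "ry": .., "rz": .., "tx": .., "ty": .., "tz": .., "gripper": ..}, ...]. A call has 1 to 12 rows; each row shifts and turns the commanded pose from where the row before left it; what a row does not reach is not made up. A row lasts 1/8 s, in which the tool goes at most 62.5 mm and 10.7 degrees, less where a joint would pass 70% of its speed; a pose out of reach is approached as far as the arm can. A call is refused whole if a number of a shift passes 0.0625 or a number of a turn 0.188, either way. A call with a gripper value outside its range is refused whole. The fingers move at their own pace and stop on an object; FORCE is the grip in N (left out, the last holds). Time passes only in rows, so rows that do not move let the fingers close. It gives the time, the measured TCP pose, the force, the opening and the grip force at its end, in the units of the state.
- bot.get_obs(): the state, without advancing time (a new reading comes with each control period).
- bot.read_camera(name): name is "side" or "top" or "wrist"; returns a dict with "frame" (400x640x3 uint8, red, green, blue), "mtx" (3x3 intrinsics, pixels), "extrinsics" (4x4, takes a point from camera to world coordinates). Camera axes: x right, y down, z forward; pixel columns grow to the right and rows downward; lengths in m; the calibration is good to about 2 mm. A picture is of the moment at which its call begins. There is no depth.
- bot.close_job(): hands the job in; it is judged then, once.
The state is a dict: "t": time; "joint_pos": joint angles; "dq": joint speeds; "tau": joint torques, N m; "eef_pos": TCP position; "ee_rot": TCP orientation; "force": force on the tool from outside, world axes, zero at the start; "ft_torque": the same for the moment, N m; "opening": finger opening in m; "grasp_force": force on a finger pad.
Only numpy, scipy, OpenCV 4.12 (cv2) and the standard library are available. Lean on these libraries where they do the work, as an engineer would, in place of code of your own. Each camera call takes 0.05 s, during which the arm holds its last target. There are 200 camera calls.

TASK

Lift the draining board by its grip until it lies in line with the dark setting arm beside it, let go and see that it stays. Only then hang every grey cup mouth-down on a peg of its own, fully down on it. When all are hung the board must still be in line with the setting arm; leave the arm and everything else on the counter as they are.

Things in the scene. Friction and masses are not known exactly. Their poses are not given: they have to be found in the camera images.
- rack: tilting draining rack: low wooden base fixed to the counter (its place and yaw vary). Origin on the counter straight below the middle of the hinge line; its x axis runs from the hinge (near the robot) to the free edge, its y axis along the hinge; hinge line 35 mm above the counter. The base reaches from 25 mm in front of the hinge to 205 mm behind it and 190 mm to either side
- board (a joint): angle of the draining board about the hinge, rad: 0 = flat, grows as the far edge is lifted (at most 1.2). The slatted board is 210 mm (away from the hinge) x 290 mm, 12 mm thick, its mid-plane through the hinge line, 0.6 kg. The hinge is stiff by friction (about 2 N m, plus the board's weight when lifting: 12 to 13 N at the grip fin) and stays where it is left. Six pegs stand square on the board
- setting_arm (a joint): angle of the setting arm, rad, 0 = flat, measured like the board's: a dark steel strip 220 mm long, 14 mm wide, 12 mm thick, on the same hinge line beside the board on the rack's -y side (165 mm from the middle). It marks the angle wanted, 0.30 to 0.52 rad; stiff, but can be pushed out of place
- grip (a point): point to take hold of the wooden grip fin: upright plate at the middle of the board's far edge, 14 mm thick (along the rack's y), 40 mm long, its top 65 mm above the board's mid-plane. The point is 228 mm from the hinge, 45 mm above the mid-plane, 20 mm below the fin's top; z square to the board, y along the hinge
- setting_tip (a point): far end of the setting arm, in its mid-plane, 220 mm from the hinge; z square to the arm's upper face
- peg1_tip (a point): tip of peg 1: peg of 28 mm diameter with a round end, tip 86 mm from the board's mid-plane (80 mm above its surface); z along the peg, y along the hinge. In the near row, 50 mm from the hinge, 100 mm along y from the middle
- peg2_tip (a point): tip of peg 2: peg of 28 mm diameter with a round end, tip 86 mm from the board's mid-plane (80 mm above its surface); z along the peg, y along the hinge. In the near row, 50 mm from the hinge, 0 mm along y from the middle
- peg3_tip (a point): tip of peg 3: peg of 28 mm diameter with a round end, tip 86 mm from the board's mid-plane (80 mm above its surface); z along the peg, y along the hinge. In the near row, 50 mm from the hinge, -100 mm along y from the middle
- peg4_tip (a point): tip of peg 4: peg of 28 mm diameter with a round end, tip 86 mm from the board's mid-plane (80 mm above its surface); z along the peg, y along the hinge. In the far row, 160 mm from the hinge, 100 mm along y from the middle
- peg5_tip (a point): tip of peg 5: peg of 28 mm diameter with a round end, tip 86 mm from the board's mid-plane (80 mm above its surface); z along the peg, y along the hinge. In the far row, 160 mm from the hinge, 0 mm along y from the middle
- peg6_tip (a point): tip of peg 6: peg of 28 mm diameter with a round end, tip 86 mm from the board's mid-plane (80 mm above its surface); z along the peg, y along the hinge. In the far row, 160 mm from the hinge, -100 mm along y from the middle
- cup1: grey plastic cup (may be absent), 70 mm high: wall 62 mm outside, 56 mm inside, straight for the 50 mm next to the closed end, then flaring to a mouth 78 mm outside; closed end 4 mm thick; 70 g; stands mouth-down. Origin at the centre of the mouth, z towards the closed end. Hung, the closed end rests on the peg tip, mouth 14 mm off the board, leaning 0.2 to 0.3 rad more upright than the peg
- cup2: grey plastic cup (may be absent), 70 mm high: wall 62 mm outside, 56 mm inside, straight for the 50 mm next to the closed end, then flaring to a mouth 78 mm outside; closed end 4 mm thick; 70 g; stands mouth-down. Origin at the centre of the mouth, z towards the closed end. Hung, the closed end rests on the peg tip, mouth 14 mm off the board, leaning 0.2 to 0.3 rad more upright than the peg
- cup3: grey plastic cup (may be absent), 70 mm high: wall 62 mm outside, 56 mm inside, straight for the 50 mm next to the closed end, then flaring to a mouth 78 mm outside; closed end 4 mm thick; 70 g; stands mouth-down. Origin at the centre of the mouth, z towards the closed end. Hung, the closed end rests on the peg tip, mouth 14 mm off the board, leaning 0.2 to 0.3 rad more upright than the peg
- cup4: grey plastic cup (may be absent), 70 mm high: wall 62 mm outside, 56 mm inside, straight for the 50 mm next to the closed end, then flaring to a mouth 78 mm outside; closed end 4 mm thick; 70 g; stands mouth-down. Origin at the centre of the mouth, z towards the closed end. Hung, the closed end rests on the peg tip, mouth 14 mm off the board, leaning 0.2 to 0.3 rad more upright than the peg
- cup5: grey plastic cup (may be absent), 70 mm high: wall 62 mm outside, 56 mm inside, straight for the 50 mm next to the closed end, then flaring to a mouth 78 mm outside; closed end 4 mm thick; 70 g; stands mouth-down. Origin at the centre of the mouth, z towards the closed end. Hung, the closed end rests on the peg tip, mouth 14 mm off the board, leaning 0.2 to 0.3 rad more upright than the peg
- cup6: grey plastic cup (may be absent), 70 mm high: wall 62 mm outside, 56 mm inside, straight for the 50 mm next to the closed end, then flaring to a mouth 78 mm outside; closed end 4 mm thick; 70 g; stands mouth-down. Origin at the centre of the mouth, z towards the closed end. Hung, the closed end rests on the peg tip, mouth 14 mm off the board, leaning 0.2 to 0.3 rad more upright than the peg
- jar: closed glass jar 60 mm across, 70 mm high, steel lid; stands among the cups and is not one; origin at the centre of its underside; bystander
- soap_box: cardboard soap box 90 x 60 x 35 mm; origin at the centre of its underside; bystander
- scrub_brush: brush 170 mm long, lying; bystander
- aerosol: aerosol can 60 mm across, 200 mm high; origin at the centre of its underside; bystander
- spray: trigger spray bottle 84 mm across, 215 mm high; origin at the centre of its underside; bystander
- tissue_box: tissue box 115 x 115 x 90 mm; origin at the centre of its underside; bystander
- jug: white jug 140 mm across, 265 mm high; origin at the centre of its underside; bystander

How it is judged:
By the outcome, as a careful person would: the job done as asked, in the order asked, and still so for the second after the job is handed in, with the robot touching nothing.
Of cup1, cup2, cup3, cup4, cup5, cup6 only 4 to 6 are there at a start; the rules pass over those that are not, and their reading is None.
At some moment in a run one of cup1, cup2, cup3, cup4, cup5, cup6 may be knocked a few centimetres aside while the robot is not near it.
It also fails if it takes over 210 s, if anything falls off the work surface, if the arm or the gripper's body presses on something with over 40 N, if the wrist force passes 120 N, or if a joint passes its speed limit or range.

## Working session

There is one attempt and no reset: what is moved stays moved. The work goes in short steps, Python scripts to look and compute and a shell command to move; the robot and the scene stay as the last step left them, time stands still between calls to the robot, and variables do not carry over. Pictures are saved under pics/ and viewed, at most 14 in all, crops included, and the job is handed in when it is done.

```bash
mkdir -p pics
python3 - <<'E'
from cell import bot
import cv2,pickle
for n in ["top","side"]:
    c=bot.read_camera(n); cv2.imwrite(f"pics/{n}0.png",c["frame"][:,:,::-1]); pickle.dump(c,open(f"{n}.pkl","wb"))
    print(n,c["mtx"].round(1).tolist(),c["extrinsics"].round(3).tolist())
o=bot.get_obs();print(o["t"],o["eef_pos"],o["ee_rot"],o["opening"],bot.nose_length)
E
```

```text
top [[370.3, 0.0, 324.4], [0.0, 370.3, 201.7], [0.0, 0.0, 1.0]] [[-0.014, -0.987, 0.162, 0.397], [-1.0, 0.013, -0.004, -0.017], [0.002, -0.162, -0.987, 1.291], [0.0, 0.0, 0.0, 1.0]]
side [[492.2, 0.0, 322.2], [0.0, 492.2, 196.5], [0.0, 0.0, 1.0]] [[0.965, -0.113, 0.237, 0.1], [-0.261, -0.498, 0.827, -1.671], [0.025, -0.86, -0.51, 1.132], [0.0, 0.0, 0.0, 1.0]]
0.1 [ 0.1941356  -0.48760617  0.25524502] [-3.14056681e+00 -2.63866592e-04  3.78820509e-01] 0.08833905195982945 0.017
```

View pics/top0.png

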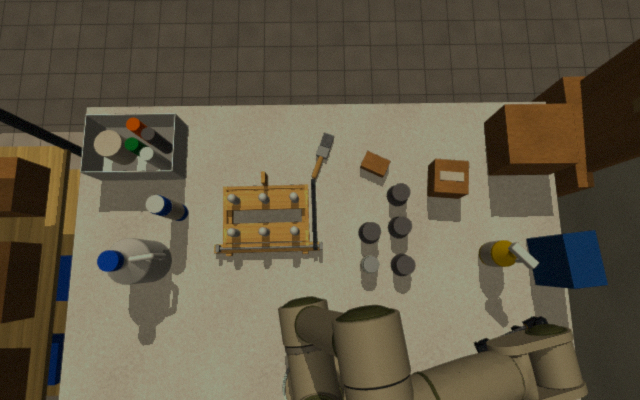

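View pics/side0.png

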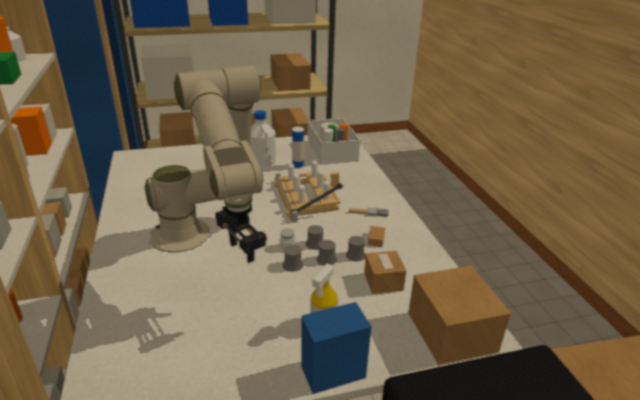

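Top view: there are four grey cups at about (399,195), (400,227), (370,233) and (403,265). The jar is at (370,265), the rack around (265,218), the fin at (264,180) and the setting arm at (315,180–248). Next I'll enlarge crops to measure.

Run:
```python
import cv2
a=cv2.imread("pics/top0.png")[165:280,205:345]; b=cv2.imread("pics/top0.png")[170:290,345:435]
cv2.imwrite("pics/t1.png",cv2.resize(a,None,fx=5.5,fy=5,interpolation=cv2.INTER_CUBIC)[:, :])
s=cv2.imread("pics/side0.png")[155:285,260:400]
cv2.imwrite("pics/s1.png",cv2.resize(s,None,fx=4.5,fy=4.5,interpolation=cv2.INTER_CUBIC))
```

```text
(no output)
```

View pics/t1.png

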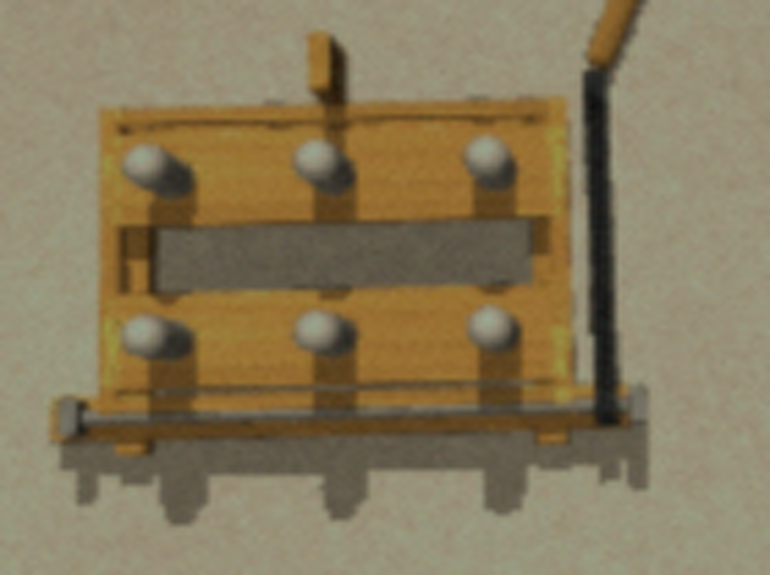

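View pics/s1.png

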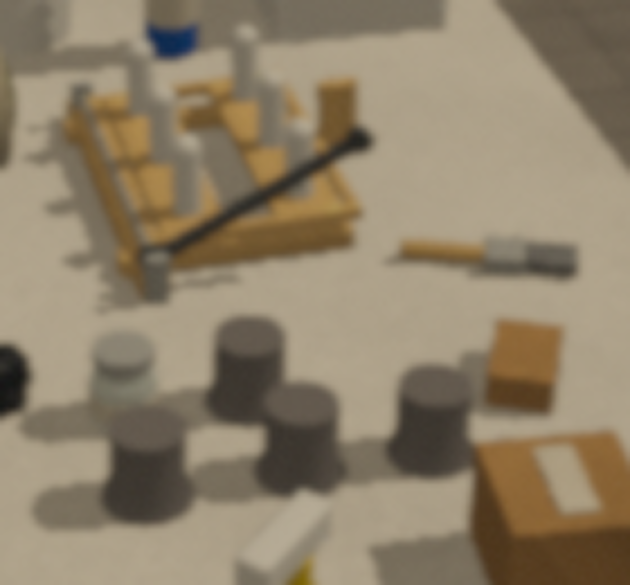

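```bash
cat > h.py <<'E'
import numpy as np, pickle
from scipy.optimize import least_squares
def proj(c,P):
    T=np.linalg.inv(c["extrinsics"]); q=(T[:3,:3]@np.atleast_2d(P).T).T+T[:3,3]
    p=(c["mtx"]@q.T).T; return p[:,:2]/p[:,2:]
def onz(c,uv,z):
    uv=np.atleast_2d(uv); d=np.c_[uv,np.ones(len(uv))]@np.linalg.inv(c["mtx"]).T@c["extrinsics"][:3,:3].T
    o=c["extrinsics"][:3,3]; return o+d*((z-o[2])/d[:,2])[:,None]
def rackpt(p,ang,r,y,h):
    c,s=np.cos(ang),np.sin(ang); X=r*c-h*s; Z=.035+r*s+h*c
    C,S=np.cos(p[2]),np.sin(p[2]); return np.array([p[0]+C*X-S*y,p[1]+S*X+C*y,Z])
E
python3 - <<'E'
from h import *
t=pickle.load(open("top.pkl","rb")); s=pickle.load(open("side.pkl","rb"))
tp=lambda u,v:(205+u/5.5,165+v/5); sp=lambda u,v:(260+u/4.5,155+v/4.5)
pegs=[(r,y,.079) for r in(.05,.16) for y in(.1,0,-.1)]
T=[tp(*q) for q in[(140,336),(318,333),(492,327),(145,163),(316,159),(488,158)]]
S=[sp(*q) for q in[(140,45),(162,93),(185,143),(246,35),(270,85),(298,128)]]
def f(p):
    B=[rackpt(p,p[3],*q) for q in pegs]; F=rackpt(p,p[3],.228,0,.065); A=rackpt(p,p[4],.22,-.165,.006)
    A2=rackpt(p,p[4],.22,-.165,0)
    return np.r_[(proj(t,B)-T).ravel(),(proj(s,B)-S).ravel(),(proj(t,F)-tp(320,63)).ravel(),(proj(s,F)-sp(338,85)).ravel(),(proj(t,A)-tp(595,70)).ravel(),(proj(s,A2)-sp(363,138)).ravel()]
r=least_squares(f,[.35,.15,0,0,.4],loss="soft_l1"); print(r.x.round(4)); print(f(r.x).reshape(-1,2).round(1).tolist())
np.save("rack.npy",r.x)
cs=[sp(*q) for q in[(248,337),(301,405),(434,388),(147,427),(123,347)]]
W=onz(s,cs,.07); print(W.round(3)); print("seen in top:",proj(t,W).round(0).tolist())
print(onz(t,[(370,230),(400,224),(399,192),(403,262)],.07).round(3))
E
python3 - <<'E'
import cv2
a=cv2.imread("pics/top0.png")[175:285,345:430]
cv2.imwrite("pics/t2.png",cv2.resize(a,None,fx=5,fy=5,interpolation=cv2.INTER_CUBIC))
E
```

```text
[0.4528 0.1735 0.025  0.0122 0.4458]
[[1.0, -0.9], [0.2, -1.5], [-0.0, -1.5], [0.1, -0.4], [0.1, -0.8], [-0.2, -1.8], [-1.5, 0.8], [-1.1, 0.3], [-0.5, 0.2], [-1.6, 0.1], [-0.8, -1.0], [-0.5, 0.2], [-0.3, -1.3], [-1.3, -0.1], [-0.1, 2.6], [-1.1, 1.3]]
[[ 0.502 -0.182  0.07 ]
 [ 0.519 -0.285  0.07 ]
 [ 0.632 -0.287  0.07 ]
 [ 0.392 -0.285  0.07 ]
 [ 0.396 -0.173  0.07 ]]
seen in top: [[373.0, 230.0], [404.0, 224.0], [403.0, 191.0], [406.0, 263.0], [371.0, 262.0]]
[[ 0.501 -0.171  0.07 ]
 [ 0.52  -0.271  0.07 ]
 [ 0.628 -0.273  0.07 ]
 [ 0.396 -0.275  0.07 ]]
```

View pics/t2.png

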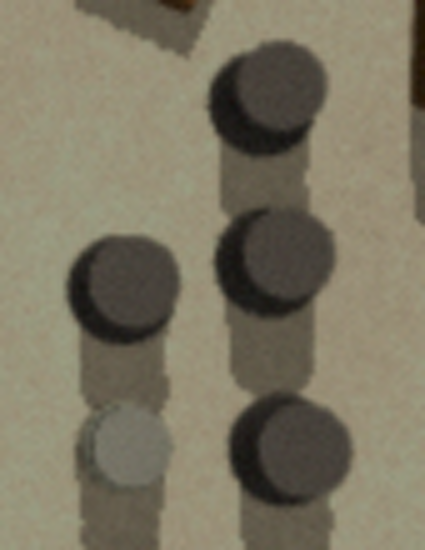

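```bash
python3 -m inch '[{"tx":0.035,"ty":0.048,"rz":-0.025},{"tx":0.035,"ty":0.048,"rz":-0.025},{"tx":0.035,"ty":0.048,"rz":-0.025},{"tx":0.035,"ty":0.048,"rz":-0.025},{"tx":0.035,"ty":0.048,"rz":-0.025},{"tx":0.035,"ty":0.048,"rz":-0.025},{"tx":0.035,"ty":0.048,"rz":-0.025},{"tx":0.035,"ty":0.048,"rz":-0.025},{"tx":0.035,"ty":0.048,"rz":-0.025},{"tx":0.035,"ty":0.048,"rz":-0.025},{"tx":0.035,"ty":0.048,"rz":-0.025},{"tx":0.035,"ty":0.048,"rz":-0.025}]' 20
python3 -m inch '[{"tx":0.033,"ty":0.048,"rz":-0.027},{"tx":0.033,"ty":0.042,"rz":-0.027},{},{},{}]'
python3 - <<'E'
from cell import bot
import cv2,pickle
n="wrist"
c=bot.read_camera(n); cv2.imwrite("pics/w1.png",c["frame"][:,:,::-1]); pickle.dump(c,open("w1.pkl","wb"))
print(c["mtx"].round(1).tolist(),c["extrinsics"].round(3).tolist())
o=bot.get_obs();print(o["t"],o["eef_pos"],o["ee_rot"],o["force"])
E
```

```text
[[355.2, 0.0, 316.1], [0.0, 355.2, 200.8], [0.0, 0.0, 1.0]] [[0.371, -0.883, -0.288, 0.269], [-0.929, -0.353, -0.114, -0.457], [-0.0, 0.31, -0.951, 0.385], [0.0, 0.0, 0.0, 1.0]]
0.15 [ 0.19412491 -0.48761703  0.25531304] [-3.14070384e+00 -2.34876079e-04  3.78798068e-01] [-0.86334426 -0.62856072  0.56464944]invalid input
invalid input
```

View pics/w1.png

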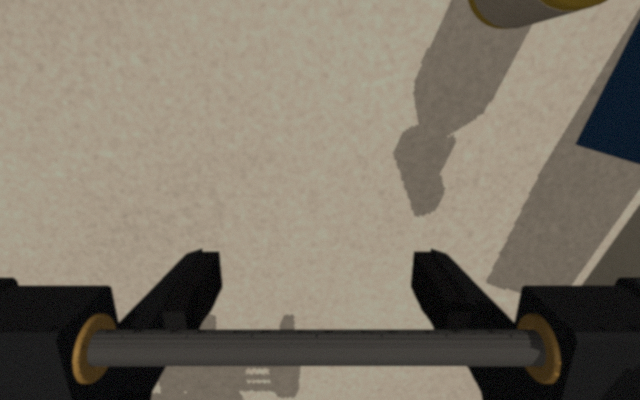

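The wrist view shows both fingers and bare counter under the start pose. The moves were refused, so I'll give every key in each row.

```bash
python3 -m inch '[{"rx":0,"ry":0,"rz":-0.025,"tx":0.035,"ty":0.048,"tz":0,"gripper":1},{"rx":0,"ry":0,"rz":-0.025,"tx":0.035,"ty":0.048,"tz":0,"gripper":1},{"rx":0,"ry":0,"rz":-0.025,"tx":0.035,"ty":0.048,"tz":0,"gripper":1},{"rx":0,"ry":0,"rz":-0.025,"tx":0.035,"ty":0.048,"tz":0,"gripper":1},{"rx":0,"ry":0,"rz":-0.025,"tx":0.035,"ty":0.048,"tz":0,"gripper":1},{"rx":0,"ry":0,"rz":-0.025,"tx":0.035,"ty":0.048,"tz":0,"gripper":1},{"rx":0,"ry":0,"rz":-0.025,"tx":0.035,"ty":0.048,"tz":0,"gripper":1},{"rx":0,"ry":0,"rz":-0.025,"tx":0.035,"ty":0.048,"tz":0,"gripper":1},{"rx":0,"ry":0,"rz":-0.025,"tx":0.035,"ty":0.048,"tz":0,"gripper":1},{"rx":0,"ry":0,"rz":-0.025,"tx":0.035,"ty":0.048,"tz":0,"gripper":1},{"rx":0,"ry":0,"rz":-0.025,"tx":0.035,"ty":0.048,"tz":0,"gripper":1},{"rx":0,"ry":0,"rz":-0.025,"tx":0.035,"ty":0.048,"tz":0,"gripper":1}]' 20
```

```text
t: 1.65
eef_pos: [0.615, 0.09, 0.2555]
ee_rot: [3.142, 0.0, 0.078]
force: [0.6, -1.0, -0.0]
opening: 0.0884
grasp_force: 0.0
```

```bash
python3 -m inch '[{"rx":0,"ry":0,"rz":-0.027,"tx":0.033,"ty":0.045,"tz":0,"gripper":1},{"rx":0,"ry":0,"rz":-0.026,"tx":0.032,"ty":0.045,"tz":0,"gripper":1},{"rx":0,"ry":0,"rz":0,"tx":0,"ty":0,"tz":0,"gripper":1},{"rx":0,"ry":0,"rz":0,"tx":0,"ty":0,"tz":0,"gripper":1}]'
cat > cam.py <<'E'
import sys,cv2,pickle
from cell import bot
n,tag=sys.argv[1:3]
c=bot.read_camera(n); o=bot.get_obs()
cv2.imwrite(f"pics/{tag}.png",c["frame"][:,:,::-1]); pickle.dump(c,open(f"{tag}.pkl","wb"))
print(o["t"],o["eef_pos"].round(4),o["ee_rot"].round(4))
E
python3 cam.py wrist w2; python3 -c "
import numpy as np;from h import *
p=np.load('rack.npy');print(rackpt(p,p[3],.228,0,.045),rackpt(p,p[3],.228,0,.043))"
```

```text
t: 2.15
eef_pos: [0.6788, 0.1777, 0.2553]
ee_rot: [3.141, 0.001, 0.026]
force: [-0.3, -0.7, 0.3]
opening: 0.0879
grasp_force: 0.0
2.2 [0.6788 0.1772 0.2559] [3.1413e+00 3.0000e-04 2.5000e-02]
[0.68015378 0.17919463 0.08277977] [0.68017818 0.17919524 0.08077992]
```

View pics/w2.png

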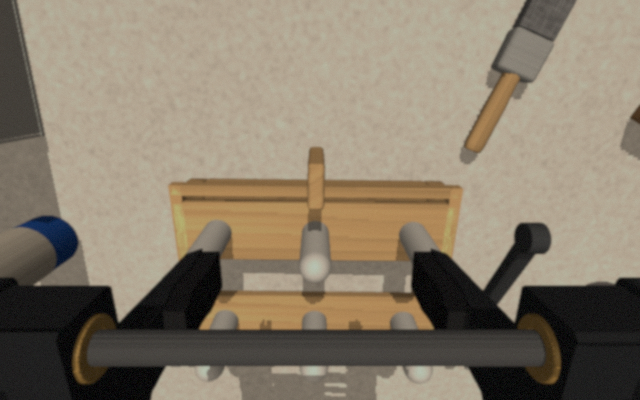

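The fin's top face spans about (316,148)–(316,180), the peg 5 tip is at (315,268) and the setting arm's end is near (535,238).

Run:
```python
from h import *
p=np.load('rack.npy');c=pickle.load(open("w2.pkl","rb"))
for n,q in dict(fin_far=(.248,0,.065),fin_near=(.208,0,.065),peg5=(.16,0,.083),edgeL=(.21,.145,.006),edgeR=(.21,-.145,.006)).items(): print(n,proj(c,rackpt(p,p[3],*q)).round(0))
for a in (.40,.43,.46,.49):print(a,proj(c,[rackpt(p,a,.22,-.165,.0)]).round(0), proj(c,[rackpt(p,a,.11,-.165,.006)]).round(0))
print(onz(c,[(316,148),(316,180)],.1).round(4))
```

```text
fin_far [[315. 162.]]
fin_near [[315. 209.]]
peg5 [[315. 270.]]
edgeL [[169. 186.]]
edgeR [[460. 187.]]
0.4 [[521. 222.]] [[482. 306.]]
0.43 [[525. 228.]] [[483. 309.]]
0.46 [[529. 235.]] [[484. 312.]]
0.49 [[532. 241.]] [[485. 316.]]
[[0.711  0.179  0.1   ]
 [0.6844 0.1783 0.1   ]]
```

```bash
python3 -m inch '[{"rx":0,"ry":0,"rz":0,"tx":0.001,"ty":0.001,"tz":-0.05,"gripper":1},{"rx":0,"ry":0,"rz":0,"tx":0,"ty":0,"tz":-0.05,"gripper":0.6},{"rx":0,"ry":0,"rz":0,"tx":0,"ty":0,"tz":-0.05,"gripper":0.5},{"rx":0,"ry":0,"rz":0,"tx":0,"ty":0,"tz":-0.025,"gripper":0.5},{"rx":0,"ry":0,"rz":0,"tx":0,"ty":0,"tz":0,"gripper":0},{"rx":0,"ry":0,"rz":0,"tx":0,"ty":0,"tz":0,"gripper":0},{"rx":0,"ry":0,"rz":0,"tx":0,"ty":0,"tz":0,"gripper":0},{"rx":0,"ry":0,"rz":0,"tx":0,"ty":0,"tz":0,"gripper":0},{"rx":0,"ry":0,"rz":0,"tx":0,"ty":0,"tz":0,"gripper":0},{"rx":0,"ry":0,"rz":0,"tx":0,"ty":0,"tz":0,"gripper":0}]' 40
```

```text
t: 3.45
eef_pos: [0.6804, 0.1782, 0.0814]
ee_rot: [3.14, -0.0, 0.025]
force: [-1.7, -5.0, 3.8]
opening: 0.0137
grasp_force: 40.0
```

Run:
```python
import numpy as np
r0=np.array([.2276,.0464])
for d in np.arange(0,.50,.05):
    R=lambda a:np.array([[np.cos(a),-np.sin(a)],[np.sin(a),np.cos(a)]])@r0
    print(round(d,2),((R(d+.05)-R(d))*1000).round(1))
```

```text
0.0 [-2.6 11.3]
0.05 [-3.2 11.2]
0.1 [-3.7 11. ]
0.15 [-4.3 10.8]
0.2 [-4.8 10.6]
0.25 [-5.3 10.3]
0.3 [-5.8 10. ]
0.35 [-6.3  9.7]
0.4 [-6.8  9.4]
0.45 [-7.3  9.1]
```

```bash
python3 -m inch '[{"rx":0.0012,"ry":-0.05,"rz":0,"tx":-0.0026,"ty":-0.0001,"tz":0.0113,"gripper":0},{"rx":0.0012,"ry":-0.05,"rz":0,"tx":-0.0032,"ty":-0.0001,"tz":0.0112,"gripper":0},{"rx":0.0012,"ry":-0.05,"rz":0,"tx":-0.0037,"ty":-0.0001,"tz":0.011,"gripper":0},{"rx":0.0012,"ry":-0.05,"rz":0,"tx":-0.0043,"ty":-0.0001,"tz":0.0108,"gripper":0},{"rx":0.0012,"ry":-0.05,"rz":0,"tx":-0.0048,"ty":-0.0001,"tz":0.0106,"gripper":0},{"rx":0.0012,"ry":-0.05,"rz":0,"tx":-0.0053,"ty":-0.0001,"tz":0.0103,"gripper":0},{"rx":0.0012,"ry":-0.05,"rz":0,"tx":-0.0058,"ty":-0.0001,"tz":0.01,"gripper":0},{"rx":0.0012,"ry":-0.05,"rz":0,"tx":-0.0063,"ty":-0.0002,"tz":0.0097,"gripper":0},{"rx":0,"ry":0,"rz":0,"tx":0,"ty":0,"tz":0,"gripper":0},{"rx":0,"ry":0,"rz":0,"tx":0,"ty":0,"tz":0,"gripper":0}]'
python3 cam.py wrist w3; python3 cam.py side s3
python3 - <<'E'
import cv2
a=cv2.imread("pics/s3.png")[155:225,265:355]
cv2.imwrite("pics/s3c.png",cv2.resize(a,None,fx=8,fy=8,interpolation=cv2.INTER_CUBIC))
E
```

```text
t: 4.7
eef_pos: [0.6442, 0.1777, 0.1661]
ee_rot: [3.14, -0.4, 0.026]
force: [-4.0, -4.8, 2.1]
opening: 0.0139
grasp_force: 40.0
4.75 [0.6442 0.1777 0.1661] [ 3.1398 -0.4001  0.0258]
4.8 [0.6442 0.1777 0.166 ] [ 3.1398 -0.4     0.0259]
```

View pics/s3c.png

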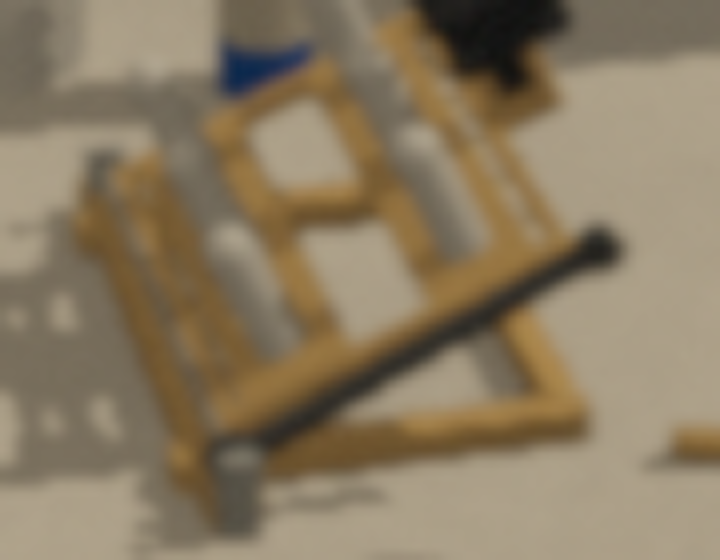

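```bash
python3 - <<'E'
from h import *
import cv2
p=np.load('rack.npy')
for tag in("side","s3"):
    c=pickle.load(open(tag+".pkl","rb")); g=c["frame"].max(2).astype(float)
    pts=[]
    for u in range(298,337):
        v0=155+(455-(u-265-28)*8*205/350)/8-0
        rows=np.arange(int(v0)-8,int(v0)+9); w=np.clip(75-g[rows,u],0,None)
        if w.sum()>20: pts.append((u,(w*rows).sum()/w.sum()))
    pts=np.array(pts); k=np.polyfit(pts[:,0],pts[:,1],1); res=pts[:,1]-np.polyval(k,pts[:,0])
    print(tag,len(pts),k.round(4),res.std().round(2),"row@300,335",np.polyval(k,[300,335]).round(2))
    for a in(.40,.43,.46,.49):
        q=proj(c,[rackpt(p,a,r,-.165,.0) for r in np.linspace(.03,.2,9)]);m=np.polyfit(q[:,0],q[:,1],1); print(a,m.round(4),np.polyval(m,[300,335]).round(2))
E
python3 - <<'E'
import cv2
a=cv2.imread("pics/w3.png"); cv2.imwrite("pics/w3b.png",a)
E
```

```text
side 39 [ -0.5897 385.5777] 0.19 row@300,335 [208.68 188.04]
0.4 [ -0.5048 360.6193] [209.18 191.51]
0.43 [ -0.536  369.7664] [208.96 190.2 ]
0.46 [ -0.5681 379.1729] [208.74 188.85]
0.49 [ -0.6012 388.8676] [208.5  187.46]
s3 39 [ -0.5788 381.8836] 0.18 row@300,335 [208.25 187.99]
0.4 [ -0.5048 360.6193] [209.18 191.51]
0.43 [ -0.536  369.7664] [208.96 190.2 ]
0.46 [ -0.5681 379.1729] [208.74 188.85]
0.49 [ -0.6012 388.8676] [208.5  187.46]
```

View pics/w3b.png

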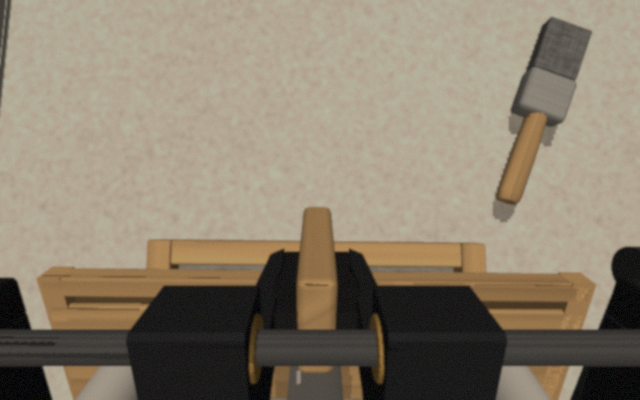

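```bash
python3 -m inch '[{"rx":0.0008,"ry":-0.032,"rz":0,"tx":-0.0043,"ty":-0.0001,"tz":0.0061,"gripper":0},{"rx":0.0008,"ry":-0.032,"rz":0,"tx":-0.0046,"ty":-0.0001,"tz":0.006,"gripper":0},{"rx":0,"ry":0,"rz":0,"tx":0,"ty":0,"tz":0,"gripper":0},{"rx":0,"ry":0,"rz":0,"tx":0,"ty":0,"tz":0,"gripper":0}]'
python3 cam.py wrist w4; python3 cam.py side s4
python3 - <<'E'
from h import *
import cv2
a=cv2.imread("pics/w4.png")[220:400,440:640]; b=cv2.imread("pics/s4.png")[165:225,275:350]
a=cv2.resize(a,(600,540),interpolation=cv2.INTER_CUBIC);
b=cv2.resize(b,None,fx=7,fy=7,interpolation=cv2.INTER_CUBIC)
cv2.imwrite("pics/w4c.png",a); cv2.imwrite("pics/s4c.png",b)
p=np.load('rack.npy'); c=pickle.load(open("w4.pkl","rb")); s=pickle.load(open("s4.pkl","rb"))
for A in(.455,.475,.495):
    print(A,"corner top/bot",proj(c,[rackpt(p,A,.21,-.145,.006),rackpt(p,A,.21,-.145,-.006)]).round(0).tolist(),"armtip top/bot",proj(c,[rackpt(p,A,.22,-.165,.006),rackpt(p,A,.22,-.165,-.006)]).round(0).tolist())
    print("  side: edge",proj(s,[rackpt(p,A,.03,-.145,.006),rackpt(p,A,.21,-.145,.006)]).round(1).tolist())
E
```

```text
t: 5.3
eef_pos: [0.6354, 0.1775, 0.1779]
ee_rot: [3.14, -0.464, 0.026]
force: [-2.3, -5.8, -0.0]
opening: 0.0135
grasp_force: 40.0
5.35 [0.6354 0.1775 0.1779] [ 3.1399 -0.464   0.0259]
5.4 [0.6354 0.1775 0.1779] [ 3.1399 -0.4638  0.0259]
0.455 corner top/bot [[582.0, 274.0], [567.0, 264.0]] armtip top/bot [[623.0, 258.0], [606.0, 248.0]]
  side: edge [[297.5, 205.7], [335.2, 184.4]]
0.475 corner top/bot [[587.0, 279.0], [572.0, 267.0]] armtip top/bot [[630.0, 262.0], [612.0, 252.0]]
  side: edge [[297.4, 205.6], [334.8, 183.7]]
0.495 corner top/bot [[593.0, 283.0], [577.0, 271.0]] armtip top/bot [[637.0, 266.0], [619.0, 255.0]]
  side: edge [[297.3, 205.5], [334.4, 183.0]]
```

View pics/w4c.png

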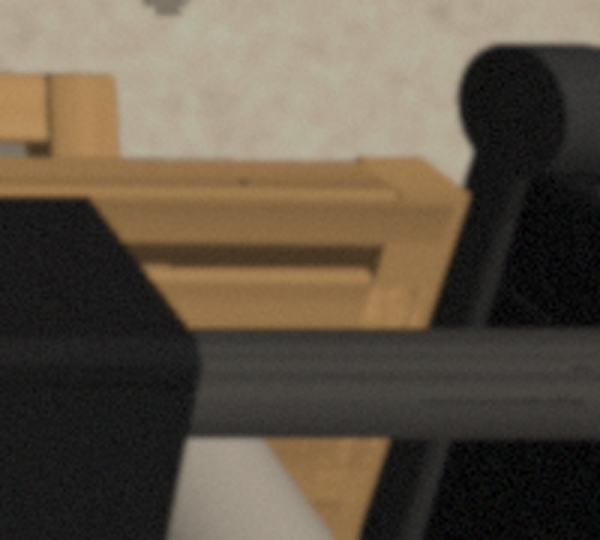

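Run:
```python
from h import *
p=np.load('rack.npy'); c=pickle.load(open("w4.pkl","rb"))
F=lambda u,v:np.array([440+u/3,220+v/3])
def linex(A,y,h,rows,sh):
    q=proj(c,[rackpt(p,A,r,y,h) for r in np.linspace(.08,.22,15)])+sh
    o=np.argsort(q[:,1]); return np.interp(rows,q[o,1],q[o,0])
hi=np.array([F(*q) for q in[(522,185),(480,322),(438,440),(412,535)]])
lo=np.array([F(*q) for q in[(472,178),(432,325)]])
be=np.array([F(*q) for q in[(450,260),(430,325),(388,440),(358,540)]])
def f(x,usek=True):
    A,B,sh=x[0],x[1],x[2:4]
    r=[(proj(c,rackpt(p,B,.21,-.145,.006))+sh-F(470,195))[0],(proj(c,rackpt(p,B,.21,-.145,-.006))+sh-F(422,157))[0],
       (proj(c,rackpt(p,A,.22,-.157,0))+sh-F(513,107))[0],
       linex(A,-.158,.006,hi[:,1],sh)-hi[:,0], linex(B,-.145,.006,be[:,1],sh)-be[:,0]]
    return np.concatenate(r)
for dv in(-6,-3,0,3,6,9):
    r=least_squares(lambda x:f([x[0],x[1],x[2],dv]),[.47,.47,0]); print(dv,r.x.round(3),"A-B",round(r.x[0]-r.x[1],3),r.cost.round(1),r.fun.round(1))
```

```text
-6 [ 0.501  0.524 -3.371] A-B -0.023 9.1 [ 1.8 -0.8  1.1 -1.5  0.1  0.1  1.4 -0.4  0.  -2.3  0.5 -0.5 -0.  -1.8]
-3 [ 0.49   0.513 -0.968] A-B -0.023 3.4 [ 0.9 -0.6  0.5 -0.8 -1.   0.9  0.7 -0.3  0.7 -1.   0.1 -0.5  0.6 -0.6]
0 [0.479 0.502 1.501] A-B -0.022 5.7 [-0.  -0.3 -0.1  0.  -2.   1.7 -0.  -0.3  1.4  0.2 -0.4 -0.6  1.2  0.6]
3 [0.468 0.49  4.037] A-B -0.022 15.9 [-0.9 -0.1 -0.7  0.8 -3.   2.6 -0.7 -0.3  2.1  1.4 -0.8 -0.7  1.8  1.7]
6 [0.457 0.478 6.639] A-B -0.021 33.9 [-1.8  0.2 -1.2  1.6 -4.   3.5 -1.4 -0.2  2.8  2.6 -1.2 -0.7  2.4  2.9]
9 [0.444 0.465 9.306] A-B -0.021 59.5 [-2.7  0.5 -1.8  2.4 -4.9  4.4 -2.2 -0.2  3.5  3.8 -1.7 -0.8  2.9  4. ]
```

View pics/s4c.png

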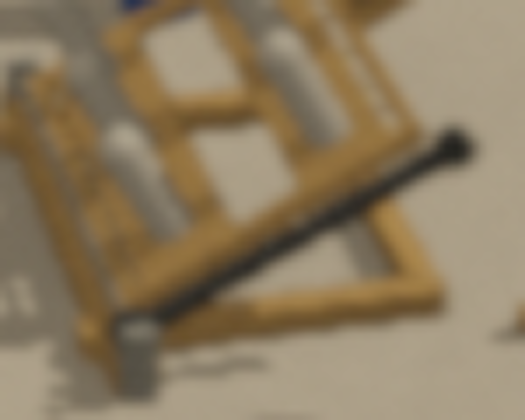

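Run:
```python
from h import *
import cv2
c=pickle.load(open("w4.pkl","rb")); g=c["frame"]
for v in(285,295,305,315,372,385,395):
    print(v,[(u,g[v,u].tolist()) for u in range(548,622,2)] if v in(305,) else "", "lum",g[v,552:626].sum(1).tolist()[::2])
```

```text
285  lum [357, 354, 356, 357, 350, 359, 359, 355, 351, 351, 316, 322, 332, 336, 340, 337, 332, 333, 331, 343, 335, 326, 221, 55, 55, 76, 47, 34, 72, 80, 90, 73, 41, 44, 37, 12, 39]
295  lum [309, 303, 305, 301, 302, 300, 298, 309, 303, 303, 301, 303, 298, 288, 295, 299, 296, 304, 306, 324, 285, 122, 48, 60, 40, 62, 73, 78, 111, 105, 62, 20, 38, 33, 45, 18, 24]
305 [(548, [74, 55, 36]), (550, [74, 59, 39]), (552, [72, 55, 32]), (554, [76, 60, 37]), (556, [74, 56, 36]), (558, [76, 60, 40]), (560, [75, 58, 39]), (562, [76, 59, 38]), (564, [71, 55, 32]), (566, [99, 75, 48]), (568, [141, 109, 70]), (570, [146, 110, 69]), (572, [149, 114, 74]), (574, [146, 112, 72]), (576, [148, 114, 73]), (578, [148, 112, 73]), (580, [148, 114, 74]), (582, [149, 115, 75]), (584, [148, 113, 75]), (586, [148, 113, 73]), (588, [138, 105, 67]), (590, [83, 64, 43]), (592, [25, 21, 20]), (594, [21, 22, 19]), (596, [19, 22, 19]), (598, [17, 18, 18]), (600, [23, 23, 21]), (602, [27, 27, 25]), (604, [41, 38, 38]), (606, [36, 35, 37]), (608, [27, 26, 27]), (610, [12, 13, 12]), (612, [11, 6, 9]), (614, [11, 7, 12]),
[... 213 characters left out ...]
30, 29, 48, 38, 45, 38]
315  lum [317, 324, 320, 318, 323, 321, 337, 346, 345, 342, 346, 347, 336, 326, 342, 338, 325, 241, 92, 62, 73, 69, 55, 90, 101, 106, 99, 75, 60, 53, 10, 42, 17, 31, 36, 50, 26]
372  lum [326, 340, 323, 313, 318, 335, 324, 297, 168, 44, 67, 59, 65, 66, 57, 95, 108, 126, 93, 40, 29, 29, 18, 43, 7, 44, 32, 25, 36, 3, 26, 26, 57, 46, 32, 24, 16]
385  lum [335, 337, 335, 339, 328, 287, 143, 49, 72, 47, 63, 52, 72, 100, 120, 130, 99, 42, 42, 20, 52, 56, 32, 22, 34, 20, 9, 61, 35, 35, 8, 13, 49, 28, 28, 51, 17]
395  lum [327, 324, 324, 306, 193, 69, 45, 62, 59, 69, 49, 96, 108, 114, 111, 65, 25, 34, 37, 48, 58, 52, 50, 18, 15, 37, 31, 18, 22, 37, 41, 29, 39, 37, 25, 20, 39]
```

Run:
```python
from h import *
p=np.load('rack.npy'); c=pickle.load(open("w4.pkl","rb"))
def lx(A,y,h,v):
    q=proj(c,[rackpt(p,A,r,y,h) for r in np.linspace(.05,.22,18)]); o=np.argsort(q[:,1]); return np.interp(v,q[o,1],q[o,0])
V=np.array([295,305,315,372,385,395])
print("obs board",[594,590,586.5,568,564,560])
for A in(.475,.5):
  print(A,"board",lx(A,-.145,.006,V).round(1)); 
  for h in(.006,-.006):
    for d in(-.03,-.015,0,.015):print("  strip h",h,"d",d,lx(A+d,-.158,h,V).round(1), "right",lx(A+d,-.172,h,V).round(1))
```

```text
obs board [594, 590, 586.5, 568, 564, 560]
0.475 board [582.8 580.  577.2 561.2 557.6 554.8]
  strip h 0.006 d -0.03 [596.8 594.2 591.5 576.5 573.  570.4] right [621.7 618.8 615.9 599.6 595.8 592.9]
  strip h 0.006 d -0.015 [601.6 598.8 596.  579.8 576.1 573.2] right [626.9 623.8 620.8 603.1 599.1 596. ]
  strip h 0.006 d 0 [606.8 603.7 600.6 583.2 579.2 576.2] right [632.5 629.2 625.8 606.9 602.6 599.2]
  strip h 0.006 d 0.015 [612.2 608.9 605.6 586.9 582.6 579.3] right [638.4 634.8 631.2 610.9 606.2 602.6]
  strip h -0.006 d -0.03 [578.8 576.3 573.9 559.8 556.6 554.1] right [602.1 599.4 596.7 581.4 577.9 575.2]
  strip h -0.006 d -0.015 [582.9 580.2 577.6 562.4 559.  556.3] right [606.5 603.6 600.7 584.3 580.5 577.6]
  strip h -0.006 d 0 [587.2 584.3 581.5 565.2 561.5 558.6] right [611.2 608.1 605.  587.3 583.2 580.1]
  strip h -0.006 d 0.015 [591.7 588.6 585.5 568.1 564.1 561.1] right [616.1 612.7 609.4 590.4 586.1 582.8]
0.5 board [591.3 588.1 584.9 566.9 562.8 559.7]
  strip h 0.006 d -0.03 [605.  602.  599.1 582.  578.2 575.2] right [630.6 627.4 624.1 605.6 601.4 598.1]
  strip h 0.006 d -0.015 [610.3 607.1 603.9 585.6 581.5 578.2] right [636.4 632.9 629.4 609.5 605.  601.5]
  strip h 0.006 d 0 [615.9 612.5 609.  589.4 584.9 581.5] right [642.5 638.7 635.  613.6 608.8 605. ]
  strip h 0.006 d 0.015 [621.9 618.2 614.5 593.5 588.7 585. ] right [649.  645.  640.9 618.  612.8 608.8]
  strip h -0.006 d -0.03 [585.7 582.9 580.1 564.2 560.6 557.8] right [609.6 606.6 603.5 586.2 582.3 579.3]
  strip h -0.006 d -0.015 [590.1 587.1 584.2 567.1 563.2 560.2] right [614.4 611.2 607.9 589.4 585.1 581.9]
  strip h -0.006 d 0 [594.8 591.6 588.4 570.1 566.  562.8] right [619.5 616.  612.5 592.7 588.1 584.6]
  strip h -0.006 d 0.015 [599.7 596.3 592.9 573.3 568.9 565.5] right [624.8 621.1 617.4 596.1 591.3 587.6]
```

```bash
python3 -m inch '[{"rx":-0.0005,"ry":0.0215,"rz":0,"tx":0.0031,"ty":0.0001,"tz":-0.004,"gripper":0},{"rx":0,"ry":0,"rz":0,"tx":0,"ty":0,"tz":0,"gripper":0},{"rx":0,"ry":0,"rz":0,"tx":0,"ty":0,"tz":0,"gripper":0.5},{"rx":0,"ry":0,"rz":0,"tx":0,"ty":0,"tz":0,"gripper":0.5},{"rx":0,"ry":0,"rz":0,"tx":0,"ty":0,"tz":0,"gripper":0.5},{"rx":0,"ry":0,"rz":0,"tx":-0.022,"ty":0,"tz":0.044,"gripper":0.5},{"rx":0,"ry":0,"rz":0,"tx":-0.022,"ty":0,"tz":0.044,"gripper":0.5},{"rx":0,"ry":0.1,"rz":0,"tx":0,"ty":-0.01,"tz":0.05,"gripper":0.5},{"rx":0,"ry":0.1,"rz":0,"tx":0,"ty":-0.02,"tz":0.04,"gripper":0.5},{"rx":0,"ry":0.1,"rz":0,"tx":0,"ty":-0.04,"tz":0,"gripper":0.5},{"rx":0,"ry":0.1,"rz":0,"tx":0,"ty":-0.04,"tz":0,"gripper":0.5},{"rx":0,"ry":0,"rz":0,"tx":0,"ty":-0.04,"tz":0,"gripper":0.5}]'
python3 -c "
from cell import bot;print(bot.get_obs()['joint_pos'].round(2))"
```

```text
t: 6.9
eef_pos: [0.5948, 0.0269, 0.3511]
ee_rot: [-3.132, -0.041, 0.024]
force: [1.1, -0.0, -0.5]
opening: 0.0443
grasp_force: 0.0
[-0.16  0.41  1.12  0.02  1.58  1.39]
```

```bash
python3 -m inch '[{"rx":0,"ry":0,"rz":-0.15,"tx":-0.005,"ty":-0.02,"tz":0,"gripper":1},{"rx":0,"ry":0,"rz":-0.15,"tx":-0.005,"ty":-0.02,"tz":0,"gripper":1},{"rx":0,"ry":0,"rz":-0.15,"tx":-0.005,"ty":-0.02,"tz":0,"gripper":1},{"rx":0,"ry":0,"rz":-0.15,"tx":-0.005,"ty":-0.02,"tz":0,"gripper":1},{"rx":0,"ry":0,"rz":-0.15,"tx":-0.005,"ty":-0.02,"tz":-0.01,"gripper":1},{"rx":0,"ry":0,"rz":-0.15,"tx":-0.005,"ty":-0.02,"tz":-0.01,"gripper":1},{"rx":0,"ry":0,"rz":-0.15,"tx":-0.005,"ty":-0.02,"tz":-0.01,"gripper":1},{"rx":0.13,"ry":0,"rz":-0.15,"tx":-0.005,"ty":-0.03,"tz":-0.01,"gripper":1},{"rx":0.15,"ry":0,"rz":0,"tx":0,"ty":-0.03,"tz":-0.01,"gripper":1},{"rx":0.17,"ry":0,"rz":0,"tx":0,"ty":0,"tz":0,"gripper":1},{"rx":0,"ry":0,"rz":0,"tx":0,"ty":0,"tz":0,"gripper":1},{"rx":0,"ry":0,"rz":0,"tx":0,"ty":0,"tz":0,"gripper":1}]'
python3 cam.py wrist w5;python3 -c "
from cell import bot;print(bot.get_obs()['joint_pos'].round(2))"
```

```text
t: 8.4
eef_pos: [0.5545, -0.1711, 0.3021]
ee_rot: [-2.945, 0.356, -1.139]
force: [-0.3, -0.9, -0.0]
opening: 0.0878
grasp_force: 0.0
8.45 [ 0.5546 -0.1708  0.3024] [-2.9446  0.3562 -1.1381]
[-0.64  0.48  1.18  0.34  1.69  2.11]
```

View pics/w5.png

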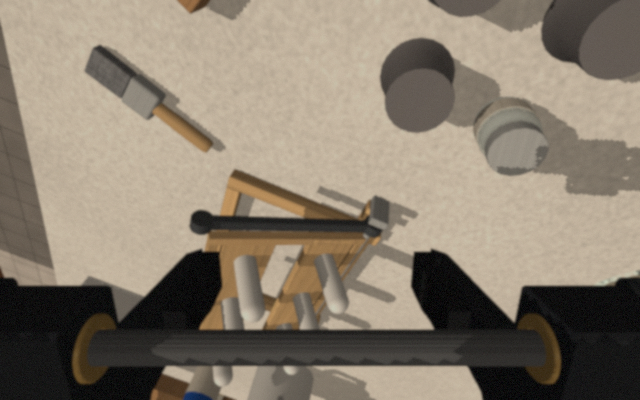

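The setting arm runs from its tip at (202,222) to the hinge at (375,230), with the board's near edge just below it. The board stayed where it was let go.

Run:
```python
from h import *
p=np.load('rack.npy'); c=pickle.load(open("w5.pkl","rb")); g=c["frame"].astype(int)
for u in(220,235,250,300,335,350): print(u,"rows212..:"," ".join(f"{g[v,u].sum()}/{g[v,u,0]-g[v,u,2]}" for v in range(212,258)))
def ly(A,y,h,U):
    q=proj(c,[rackpt(p,A,r,y,h) for r in np.linspace(.01,.22,22)]); o=np.argsort(q[:,0]); return np.interp(U,q[o,0],q[o,1]).round(1)
U=np.array([220,235,250,300,335,350])
for A in(.45,.475,.5): print(A,"arm near-top",ly(A,-.172,.006,U),"near-bot",ly(A,-.172,-.006,U),"far-top",ly(A,-.158,.006,U),"board top",ly(A,-.145,.006,U),"bot",ly(A,-.145,-.006,U),proj(c,[rackpt(p,A,.22,-.165,0),rackpt(p,A,.21,-.145,.006),rackpt(p,A,.21,-.145,-.006)]).round(1).tolist())
```

```text
220 rows212..: 457/60 454/66 412/63 302/50 178/26 100/8 80/3 95/4 96/1 96/1 119/3 116/1 116/2 127/2 120/2 125/2 147/9 191/26 252/45 257/54 243/53 236/50 220/53 216/49 225/51 242/54 275/58 307/67 336/76 346/80 354/76 353/77 352/77 338/76 326/73 316/69 303/66 298/63 278/62 278/62 283/62 291/64 296/64 294/62 298/64 287/62
235 rows212..: 235/37 247/33 238/28 194/23 150/9 99/5 71/0 87/1 96/0 89/2 117/1 131/4 129/2 132/3 137/4 135/4 134/2 166/11 197/23 231/40 228/46 224/50 231/51 230/50 224/50 241/52 267/60 313/70 341/76 350/78 347/79 346/78 346/77 349/76 354/75 345/76 350/78 350/77 347/78 348/76 355/79 357/78 346/80 353/77 359/77 378/70
250 rows212..: 459/32 482/33 494/31 459/30 347/24 194/14 99/3 79/3 77/1 87/3 110/-1 137/2 122/4 134/4 137/1 146/1 150/4 181/5 226/20 248/35 246/46 223/51 236/50 232/52 230/50 233/53 266/57 306/68 340/73 335/77 342/74 332/77 343/76 349/75 341/76 345/77 353/78 347/79 348/78 351/77 350/78 351/75 334/65 309/43 290/22 282/15
300 rows212..: 417/92 406/90 415/84 426/70 434/51 392/34 271/20 154/11 96/4 89/1 93/2 98/2 121/5 124/5 139/2 143/1 134/2 140/5 172/12 211/
[... 996 characters left out ...]
.3 234.7 235.  236.3 237.1 237.5] bot [226.3 226.8 227.3 229.  230.2 230.7] [[201.0, 217.8], [208.3, 234.0], [207.9, 225.9]]
0.475 arm near-top [221.9 222.2 222.5 223.5 224.2 224.5] near-bot [213.7 214.1 214.6 216.  217.1 217.5] far-top [230.3 230.4 230.6 231.1 231.5 231.6] board top [237.7 237.7 237.7 237.8 237.9 237.9] bot [229.5 229.7 229.9 230.4 230.8 231. ] [[201.2, 221.6], [208.7, 237.6], [208.0, 229.4]]
0.5 arm near-top [225.4 225.4 225.4 225.2 225.1 225.1] near-bot [217.1 217.2 217.3 217.7 217.9 218. ] far-top [233.8 233.6 233.4 232.8 232.3 232.1] board top [241.1 240.8 240.5 239.4 238.7 238.4] bot [232.8 232.7 232.5 231.9 231.5 231.3] [[201.5, 225.5], [209.2, 241.3], [208.2, 233.0]]
```

```bash
cat >> h.py <<'E'
from scipy.spatial.transform import Rotation as Ro
def plan(pos,tilt=0.,yaw=.025,obs=None):
    "remaining shift and turn to TCP pos, tool down at yaw, tilted by tilt like the board"
    from cell import bot
    o=bot.get_obs(); R=Ro.from_rotvec(-tilt*np.array([-np.sin(.025),np.cos(.025),0]))*Ro.from_euler("xyz",[np.pi,0,yaw])
    d=R*Ro.from_euler("xyz",o["ee_rot"]).inv()
    print("t",round(float(o["t"]),2),"at",o["eef_pos"].round(4),"shift",(np.array(pos)-o["eef_pos"]).round(4),"turn",d.as_rotvec().round(4))
E
python3 - <<'E'
from h import *
plan((.63,-.281,.25))
p=np.load('rack.npy')
B=.472
for n,(r,y) in dict(p1=(.05,.1),p3=(.05,-.1),p4=(.16,.1),p5=(.16,0),p6=(.16,-.1)).items(): print(n,[rackpt(p,B,r,y,h).round(4).tolist() for h in(.086,.2)])
c=pickle.load(open("top.pkl","rb")); g=c["frame"]
print([g[v,u].tolist() for u,v in((402,192),(403,226),(372,231),(391,199),(371,264),(395,240))])
E
```

```text
t 8.45 at [ 0.5546 -0.1708  0.3024] shift [ 0.0754 -0.1102 -0.0524] turn [-0.3748 -0.2107  1.1814]
p1 [[0.4557, 0.2736, 0.1343], [0.4039, 0.2723, 0.2359]]
p3 [[0.4607, 0.0737, 0.1343], [0.4089, 0.0724, 0.2359]]
p4 [[0.5537, 0.2761, 0.1843], [0.5019, 0.2748, 0.2859]]
p5 [[0.5562, 0.1761, 0.1843], [0.5043, 0.1748, 0.2859]]
p6 [[0.5587, 0.0761, 0.1843], [0.5068, 0.0748, 0.2859]]
[[74, 70, 62], [72, 66, 60], [70, 66, 59], [32, 26, 25], [117, 113, 100], [94, 90, 74]]
```

```bash
python3 -m inch '[{"rx":-0.0469,"ry":-0.0263,"rz":0.1477,"tx":0.0094,"ty":-0.0138,"tz":-0.0066,"gripper":1},{"rx":-0.0469,"ry":-0.0263,"rz":0.1477,"tx":0.0094,"ty":-0.0138,"tz":-0.0066,"gripper":1},{"rx":-0.0469,"ry":-0.0263,"rz":0.1477,"tx":0.0094,"ty":-0.0138,"tz":-0.0066,"gripper":1},{"rx":-0.0469,"ry":-0.0263,"rz":0.1477,"tx":0.0094,"ty":-0.0138,"tz":-0.0066,"gripper":1},{"rx":-0.0469,"ry":-0.0263,"rz":0.1477,"tx":0.0094,"ty":-0.0138,"tz":-0.0066,"gripper":0.9},{"rx":-0.0469,"ry":-0.0263,"rz":0.1477,"tx":0.0094,"ty":-0.0138,"tz":-0.0066,"gripper":0.9},{"rx":-0.0469,"ry":-0.0263,"rz":0.1477,"tx":0.0094,"ty":-0.0138,"tz":-0.0066,"gripper":0.9},{"rx":-0.0469,"ry":-0.0263,"rz":0.1477,"tx":0.0094,"ty":-0.0138,"tz":-0.0066,"gripper":0.9},{"rx":0,"ry":0,"rz":0,"tx":0,"ty":0,"tz":0,"gripper":0.9}]'
cat >> h.py <<'E'
def cup(pos,z=.07,tag="wc",cam="wrist"):
    "centre of the cup's top disc near pos: best matching disc by brightness of the rim annulus"
    from cell import bot; import cv2
    c=bot.read_camera(cam); g=cv2.GaussianBlur(c["frame"],(3,3),0).astype(float).sum(2)
    cv2.imwrite(f"pics/{tag}.png",c["frame"][:,:,::-1])
    th=np.linspace(0,2*np.pi,48,endpoint=False); C=np.c_[np.cos(th),np.sin(th)]
    def val(x,y,r): 
        q=proj(c,np.c_[x+r*C[:,0],y+r*C[:,1],np.full(48,z)]).round().astype(int)
        ok=(q[:,0]>0)&(q[:,0]<640)&(q[:,1]>0)&(q[:,1]<400)
        return np.where(ok,g[q[:,1].clip(0,399),q[:,0].clip(0,639)],np.nan)
    best=(-1,)
    for x in pos[0]+np.arange(-.04,.0401,.002):
        for y in pos[1]+np.arange(-.04,.0401,.002):
            i,o=val(x,y,.027),val(x,y,.035)
            if np.isnan(i).any(): continue
            s=np.nanmean(np.minimum(abs(i-o),60))-2*np.std(i)
            if s>best[0]: best=(round(float(s),1),round(x,4),round(y,4),round(float(i.mean())))
    print("cup",best)
E
python3 - <<'E'
from h import *
plan((.63,-.281,.25)); cup((.63,-.281))
E
```

```text
t: 9.57
eef_pos: [0.63, -0.2809, 0.2492]
ee_rot: [3.141, 0.003, 0.024]
force: [0.1, 1.0, -0.2]
opening: 0.0791
grasp_force: 0.0
t 9.57 at [ 0.63   -0.2809  0.2492] shift [ 0.     -0.0001  0.0008] turn [ 0.0006 -0.003   0.0012]
cup (56.2, np.float64(0.632), np.float64(-0.281), 289)
```

```bash
python3 -m inch '[{"rx":0,"ry":0,"rz":0,"tx":0.002,"ty":0,"tz":-0.05,"gripper":0.9},{"rx":0,"ry":0,"rz":0,"tx":0,"ty":0,"tz":-0.05,"gripper":0.9},{"rx":0,"ry":0,"rz":0,"tx":0,"ty":0,"tz":-0.05,"gripper":0.9},{"rx":0,"ry":0,"rz":0,"tx":0,"ty":0,"tz":-0.049,"gripper":0.9},{"rx":0,"ry":0,"rz":0,"tx":0,"ty":0,"tz":0,"gripper":0.9},{"rx":0,"ry":0,"rz":0,"tx":0,"ty":0,"tz":0,"gripper":0.4},{"rx":0,"ry":0,"rz":0,"tx":0,"ty":0,"tz":0,"gripper":0.4},{"rx":0,"ry":0,"rz":0,"tx":0,"ty":0,"tz":0,"gripper":0.4},{"rx":0,"ry":0,"rz":0,"tx":0,"ty":0,"tz":0,"gripper":0.4},{"rx":0,"ry":0,"rz":0,"tx":0,"ty":0,"tz":0.05,"gripper":0.4},{"rx":0,"ry":0,"rz":0,"tx":0,"ty":0,"tz":0.06,"gripper":0.4},{"rx":0,"ry":0,"rz":0,"tx":0,"ty":0,"tz":0.06,"gripper":0.4}]' 15
```

```text
t: 11.12
eef_pos: [0.6313, -0.2821, 0.2232]
ee_rot: [3.141, 0.002, 0.023]
force: [0.5, 0.1, -0.3]
opening: 0.062
grasp_force: 15.0
```

```bash
python3 -m inch '[{"rx":0,"ry":0,"rz":0,"tx":-0.01,"ty":0.02,"tz":0.05,"gripper":0.4},{"rx":0,"ry":0,"rz":0,"tx":-0.01,"ty":0.04,"tz":0.04,"gripper":0.4},{"rx":0.0012,"ry":-0.0472,"rz":0,"tx":-0.01,"ty":0.055,"tz":0.017,"gripper":0.4},{"rx":0.0012,"ry":-0.0472,"rz":0,"tx":-0.01,"ty":0.055,"tz":0,"gripper":0.4},{"rx":0.0012,"ry":-0.0472,"rz":0,"tx":-0.01,"ty":0.055,"tz":0,"gripper":0.4},{"rx":0.0012,"ry":-0.0472,"rz":0,"tx":-0.01,"ty":0.055,"tz":0,"gripper":0.4},{"rx":0.0012,"ry":-0.0472,"rz":0,"tx":-0.01,"ty":0.055,"tz":0,"gripper":0.4},{"rx":0.0012,"ry":-0.0472,"rz":0,"tx":-0.01,"ty":0.055,"tz":0,"gripper":0.4},{"rx":0.0012,"ry":-0.0472,"rz":0,"tx":-0.01,"ty":0.055,"tz":0,"gripper":0.4},{"rx":0.0012,"ry":-0.0472,"rz":0,"tx":-0.01,"ty":0.055,"tz":0,"gripper":0.4},{"rx":0.0012,"ry":-0.0472,"rz":0,"tx":-0.01,"ty":0.055,"tz":0,"gripper":0.4},{"rx":0.0012,"ry":-0.0472,"rz":0,"tx":-0.006,"ty":0.002,"tz":0,"gripper":0.4}]'
python3 -c "
from h import *
plan((.5155,.2751,.2592),.472)"
```

```text
t: 12.62
eef_pos: [0.5143, 0.2778, 0.328]
ee_rot: [-3.139, -0.472, 0.026]
force: [0.4, 0.4, -0.7]
opening: 0.062
grasp_force: 15.0
t 12.62 at [0.5143 0.2778 0.328 ] shift [ 0.0012 -0.0027 -0.0688] turn [-0.0026 -0.0001 -0.0026]
```

```bash
python3 -m inch '[{"rx":-0.0026,"ry":0,"rz":-0.0026,"tx":0.0012,"ty":-0.0027,"tz":-0.034,"gripper":0.4},{"rx":0,"ry":0,"rz":0,"tx":0,"ty":0,"tz":-0.0348,"gripper":0.4},{"rx":0,"ry":0,"rz":0,"tx":0,"ty":0,"tz":0,"gripper":0.4},{"rx":0,"ry":0,"rz":0,"tx":0.011,"ty":0.0003,"tz":-0.0216,"gripper":0.4},{"rx":0,"ry":0,"rz":0,"tx":0.011,"ty":0.0003,"tz":-0.0216,"gripper":0.4},{"rx":0,"ry":0,"rz":0,"tx":0,"ty":0,"tz":0,"gripper":0.4}]'
python3 cam.py side s6
python3 - <<'E'
import cv2
b=cv2.imread("pics/s6.png")[125:225,260:360]
cv2.imwrite("pics/s6c.png",cv2.resize(b,None,fx=6,fy=6,interpolation=cv2.INTER_CUBIC))
E
```

```text
t: 13.38
eef_pos: [0.5392, 0.2726, 0.2157]
ee_rot: [3.14, -0.469, 0.021]
force: [-0.2, -0.2, 0.3]
opening: 0.062
grasp_force: 15.0
13.425 [0.5392 0.2728 0.2167] [ 3.1409 -0.4706  0.021 ]
```

View pics/s6c.png

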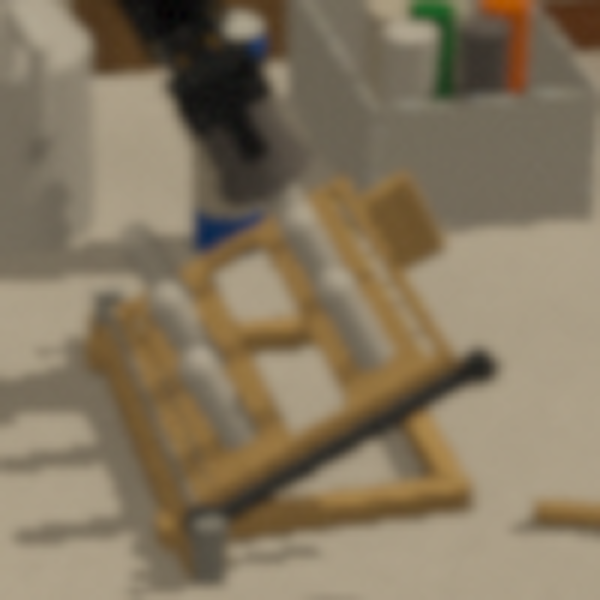

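The cup's mouth already covers peg 4: its tip, expected near (255,140), is hidden. Peg 5 is at (290,210) and peg 6 at (330,290). There is no contact force, so I'll go on down.

```bash
python3 -m inch '[{"rx":0,"ry":0,"rz":0,"tx":0.0102,"ty":0.0017,"tz":-0.022,"gripper":0.4},{"rx":0,"ry":0,"rz":0,"tx":0.0102,"ty":0.0017,"tz":-0.022,"gripper":0.4},{"rx":0,"ry":0,"rz":0,"tx":0,"ty":0,"tz":0,"gripper":0.4},{"rx":0,"ry":0,"rz":0,"tx":0,"ty":0,"tz":0,"gripper":0.4}]'
```

```text
t: 13.92
eef_pos: [0.5592, 0.2763, 0.1728]
ee_rot: [3.141, -0.471, 0.021]
force: [-0.1, 0.1, -0.7]
opening: 0.062
grasp_force: 15.0
```

```bash
python3 -m inch '[{"rx":0,"ry":0,"rz":0,"tx":0.0005,"ty":0,"tz":-0.001,"gripper":0.75},{"rx":0,"ry":0,"rz":0,"tx":0,"ty":0,"tz":0,"gripper":0.9},{"rx":0,"ry":0,"rz":0,"tx":0,"ty":0,"tz":0,"gripper":0.9},{"rx":0,"ry":0,"rz":0,"tx":0,"ty":0,"tz":0,"gripper":0.9},{"rx":0,"ry":0,"rz":0,"tx":-0.0136,"ty":0,"tz":0.0267,"gripper":0.9},{"rx":0,"ry":0,"rz":0,"tx":-0.0227,"ty":0,"tz":0.0446,"gripper":0.9},{"rx":0,"ry":0,"rz":0,"tx":-0.0227,"ty":0,"tz":0.0446,"gripper":0.9},{"rx":0,"ry":0,"rz":0,"tx":0,"ty":0,"tz":0.05,"gripper":0.9},{"rx":0,"ry":0,"rz":0,"tx":0,"ty":0,"tz":0,"gripper":0.9}]'
cat > hung.py <<'E'
import sys
from h import *
import cv2
from cell import bot
p=np.load('rack.npy'); c=bot.read_camera("side"); g=c["frame"].astype(int)
# cup axis check: score predicted silhouettes for hung / lifted / leaning states
for (r,y) in [tuple(map(float,a.split(","))) for a in sys.argv[1:]]:
    best=[]
    for lift in np.arange(-.01,.051,.005):
        for lean in np.arange(0,.51,.05):
            tip=rackpt(p,.472,r,y,.086+lift); a=.472-lean
            ax=np.array([-np.sin(a)*np.cos(p[2]),-np.sin(a)*np.sin(p[2]),np.cos(a)])
            e2=np.array([-np.sin(p[2]),np.cos(p[2]),0]); e1=np.cross(e2,ax)
            th=np.linspace(0,2*np.pi,40)
            P=[]
            for h,R in((.004,.031),(-.046,.031),(-.066,.039)):
                P+=[tip+ax*h+R*(np.cos(t)*e1+np.sin(t)*e2) for t in th]
            q=proj(c,P).astype(np.float32); hull=cv2.convexHull(q).astype(np.int32)
            m=np.zeros(g.shape[:2],np.uint8); cv2.fillConvexPoly(m,hull,1)
            ring=cv2.dilate(m,np.ones((5,5),np.uint8))-m
            d=((g.max(2)-g.min(2)<22)&(g.sum(2)<330)).astype(float)
            best.append((d[m>0].mean()-d[ring>0].mean(),round(lift,3),round(lean,2),d[m>0].mean()))
    best.sort(reverse=True); print((r,y),[tuple(np.round(b,2)) for b in best[:4]])
E
python3 hung.py .16,.1
```

```text
t: 15.05
eef_pos: [0.5013, 0.2765, 0.3401]
ee_rot: [-3.14, -0.476, 0.021]
force: [-0.3, -0.0, -0.5]
opening: 0.079
grasp_force: 0.0
(0.16, 0.1) [(np.float64(0.6), np.float64(0.0), np.float64(0.15), np.float64(0.63)), (np.float64(0.6), np.float64(0.0), np.float64(0.25), np.float64(0.63)), (np.float64(0.6), np.float64(0.0), np.float64(0.3), np.float64(0.63)), (np.float64(0.59), np.float64(-0.01), np.float64(0.2), np.float64(0.62))]
```

```bash
python3 -m inch '[{"rx":-0.0011,"ry":0.043,"rz":0,"tx":-0.0103,"ty":-0.051,"tz":0,"gripper":0.9},{"rx":-0.0011,"ry":0.043,"rz":0,"tx":-0.0103,"ty":-0.051,"tz":0,"gripper":0.9},{"rx":-0.0011,"ry":0.043,"rz":0,"tx":-0.0103,"ty":-0.051,"tz":0,"gripper":0.9},{"rx":-0.0011,"ry":0.043,"rz":0,"tx":-0.0103,"ty":-0.051,"tz":0,"gripper":0.9},{"rx":-0.0011,"ry":0.043,"rz":0,"tx":-0.0103,"ty":-0.051,"tz":0,"gripper":0.9},{"rx":-0.0011,"ry":0.043,"rz":0,"tx":-0.0103,"ty":-0.051,"tz":0,"gripper":0.9},{"rx":-0.0011,"ry":0.043,"rz":0,"tx":-0.0103,"ty":-0.051,"tz":0,"gripper":0.9},{"rx":-0.0011,"ry":0.043,"rz":0,"tx":-0.0103,"ty":-0.051,"tz":0,"gripper":0.9},{"rx":-0.0011,"ry":0.043,"rz":0,"tx":-0.0103,"ty":-0.051,"tz":-0.03,"gripper":0.9},{"rx":-0.0011,"ry":0.043,"rz":0,"tx":-0.0103,"ty":-0.051,"tz":-0.03,"gripper":0.9},{"rx":-0.0011,"ry":0.043,"rz":0,"tx":-0.0103,"ty":-0.051,"tz":-0.03,"gripper":0.9},{"rx":0,"ry":0,"rz":0,"tx":0,"ty":0,"tz":0,"gripper":0.9}]'
python3 - <<'E'
from h import *
plan((.387,-.284,.25)); cup((.387,-.284),tag="wcD")
for q in((.515,-.281),(.499,-.178)): cup(q,tag="wcD2")
E
```

```text
t: 16.6
eef_pos: [0.3858, -0.2864, 0.2418]
ee_rot: [-3.139, 0.009, 0.018]
force: [0.4, 0.4, 0.1]
opening: 0.0794
grasp_force: 0.0
t 16.6 at [ 0.3858 -0.2864  0.2418] shift [0.0012 0.0024 0.0082] turn [-0.0024 -0.0095  0.0067]
cup (55.9, np.float64(0.389), np.float64(-0.286), 255)
cup (-1,)
cup (-1,)
```

```bash
python3 -m inch '[{"rx":-0.0024,"ry":-0.0095,"rz":0.0067,"tx":0.003,"ty":0,"tz":-0.05,"gripper":0.9},{"rx":0,"ry":0,"rz":0,"tx":0,"ty":0,"tz":-0.05,"gripper":0.9},{"rx":0,"ry":0,"rz":0,"tx":0,"ty":0,"tz":-0.05,"gripper":0.9},{"rx":0,"ry":0,"rz":0,"tx":0,"ty":0,"tz":-0.042,"gripper":0.9},{"rx":0,"ry":0,"rz":0,"tx":0,"ty":0,"tz":0,"gripper":0.9},{"rx":0,"ry":0,"rz":0,"tx":0,"ty":0,"tz":0,"gripper":0.4},{"rx":0,"ry":0,"rz":0,"tx":0,"ty":0,"tz":0,"gripper":0.4},{"rx":0,"ry":0,"rz":0,"tx":0,"ty":0,"tz":0,"gripper":0.4},{"rx":0,"ry":0,"rz":0,"tx":0,"ty":0,"tz":0,"gripper":0.4}]' 15
python3 -m inch '[{"rx":0,"ry":0,"rz":0,"tx":0,"ty":0,"tz":0.06,"gripper":0.4},{"rx":0,"ry":0,"rz":0,"tx":0,"ty":0,"tz":0.06,"gripper":0.4},{"rx":0,"ry":0,"rz":0,"tx":0,"ty":0,"tz":0.06,"gripper":0.4},{"rx":0,"ry":0,"rz":0,"tx":0,"ty":0,"tz":0.06,"gripper":0.4},{"rx":0,"ry":0,"rz":0,"tx":0,"ty":0,"tz":0.04,"gripper":0.4},{"rx":0,"ry":0,"rz":0,"tx":0,"ty":0,"tz":0,"gripper":0.4}]'
python3 - <<'E'
from h import *
p=np.load('rack.npy')
for n,(r,y) in dict(p6=(.16,-.1),p1=(.05,.1),p3=(.05,-.1)).items(): print(n,[(h,rackpt(p,.472,r,y,h).round(4).tolist()) for h in(.17,.072)])
plan(rackpt(p,.472,.16,-.1,.17),.472)
E
```

```text
t: 17.88
eef_pos: [0.3911, -0.2855, 0.0557]
ee_rot: [3.133, -0.008, 0.029]
force: [0.1, 2.4, 8.7]
opening: 0.062
grasp_force: 15.0
t: 18.62
eef_pos: [0.3906, -0.2851, 0.3373]
ee_rot: [3.13, -0.01, 0.029]
force: [0.9, -0.3, -1.4]
opening: 0.0623
grasp_force: 15.0
p6 [(0.17, [0.5205, 0.0752, 0.2592]), (0.072, [0.565, 0.0763, 0.1719])]
p1 [(0.17, [0.4175, 0.2727, 0.2091]), (0.072, [0.4621, 0.2738, 0.1219])]
p3 [(0.17, [0.4225, 0.0727, 0.2091]), (0.072, [0.4671, 0.0738, 0.1219])]
t 18.62 at [ 0.3906 -0.2851  0.3373] shift [ 0.1298  0.3603 -0.0782] turn [ 0.0235 -0.4617 -0.0012]
```

```bash
python3 -m inch '[{"rx":0.0034,"ry":-0.066,"rz":0,"tx":0.0179,"ty":0.0515,"tz":0,"gripper":0.4},{"rx":0.0034,"ry":-0.066,"rz":0,"tx":0.0179,"ty":0.0515,"tz":0,"gripper":0.4},{"rx":0.0034,"ry":-0.066,"rz":0,"tx":0.0179,"ty":0.0515,"tz":0,"gripper":0.4},{"rx":0.0034,"ry":-0.066,"rz":0,"tx":0.0179,"ty":0.0515,"tz":0,"gripper":0.4},{"rx":0.0034,"ry":-0.066,"rz":0,"tx":0.0179,"ty":0.0515,"tz":0,"gripper":0.4},{"rx":0.0034,"ry":-0.066,"rz":0,"tx":0.0179,"ty":0.0515,"tz":0,"gripper":0.4},{"rx":0.0034,"ry":-0.066,"rz":0,"tx":0.0179,"ty":0.0515,"tz":0,"gripper":0.4},{"rx":0,"ry":0,"rz":0,"tx":0,"ty":0,"tz":-0.035,"gripper":0.4},{"rx":0,"ry":0,"rz":0,"tx":0,"ty":0,"tz":-0.034,"gripper":0.4},{"rx":0,"ry":0,"rz":0,"tx":0,"ty":0,"tz":0,"gripper":0.4},{"rx":0,"ry":0,"rz":0,"tx":0,"ty":0,"tz":0,"gripper":0.4}]'
python3 -c "
from h import *
p=np.load('rack.npy')
plan(rackpt(p,.472,.16,-.1,.18),.472);plan(rackpt(p,.472,.16,-.1,.079),.472)"
python3 hung.py .16,.1
```

```text
t: 20.0
eef_pos: [0.5159, 0.0754, 0.266]
ee_rot: [-3.136, -0.469, 0.026]
force: [0.3, 0.5, -0.8]
opening: 0.0623
grasp_force: 15.0
t 20.0 at [0.5159 0.0754 0.266 ] shift [-0.     -0.0004  0.0021] turn [-0.0048 -0.0029 -0.0033]
t 20.0 at [0.5159 0.0754 0.266 ] shift [ 0.0459  0.0008 -0.0879] turn [-0.0048 -0.0029 -0.0033]
(0.16, 0.1) [(np.float64(0.55), np.float64(-0.01), np.float64(0.05), np.float64(0.96)), (np.float64(0.55), np.float64(-0.01), np.float64(0.1), np.float64(0.95)), (np.float64(0.52), np.float64(-0.01), np.float64(0.0), np.float64(0.95)), (np.float64(0.51), np.float64(-0.01), np.float64(0.15), np.float64(0.94))]
```

```bash
python3 -m inch '[{"rx":-0.0048,"ry":-0.0029,"rz":-0.0033,"tx":0.0115,"ty":0.0002,"tz":-0.022,"gripper":0.4},{"rx":0,"ry":0,"rz":0,"tx":0.0115,"ty":0.0002,"tz":-0.022,"gripper":0.4},{"rx":0,"ry":0,"rz":0,"tx":0.0115,"ty":0.0002,"tz":-0.022,"gripper":0.4},{"rx":0,"ry":0,"rz":0,"tx":0.0115,"ty":0.0002,"tz":-0.022,"gripper":0.4},{"rx":0,"ry":0,"rz":0,"tx":0,"ty":0,"tz":0,"gripper":0.4},{"rx":0,"ry":0,"rz":0,"tx":0,"ty":0,"tz":0,"gripper":0.4}]'
```

```text
t: 20.8
eef_pos: [0.5619, 0.0763, 0.1783]
ee_rot: [3.141, -0.473, 0.025]
force: [0.1, -0.7, -0.5]
opening: 0.0625
grasp_force: 15.0
```

```bash
python3 -m inch '[{"rx":0,"ry":0,"rz":0,"tx":0.0009,"ty":0,"tz":-0.0018,"gripper":0.4},{"rx":0,"ry":0,"rz":0,"tx":0.0009,"ty":0,"tz":-0.0018,"gripper":0.4},{"rx":0,"ry":0,"rz":0,"tx":0,"ty":0,"tz":0,"gripper":0.4}]'
```

```text
t: 21.18
eef_pos: [0.5638, 0.0764, 0.1742]
ee_rot: [3.141, -0.473, 0.025]
force: [-2.9, -0.2, 4.1]
opening: 0.0625
grasp_force: 15.0
```

```bash
python3 -m inch '[{"rx":0,"ry":0,"rz":0,"tx":-0.0005,"ty":0,"tz":0.001,"gripper":0.75},{"rx":0,"ry":0,"rz":0,"tx":0,"ty":0,"tz":0,"gripper":0.9},{"rx":0,"ry":0,"rz":0,"tx":0,"ty":0,"tz":0,"gripper":0.9},{"rx":0,"ry":0,"rz":0,"tx":0,"ty":0,"tz":0,"gripper":0.9},{"rx":0,"ry":0,"rz":0,"tx":-0.0136,"ty":0,"tz":0.0267,"gripper":0.9},{"rx":0,"ry":0,"rz":0,"tx":-0.0227,"ty":0,"tz":0.0446,"gripper":0.9},{"rx":0,"ry":0,"rz":0,"tx":-0.0227,"ty":0,"tz":0.0446,"gripper":0.9},{"rx":0,"ry":0,"rz":0,"tx":0,"ty":0,"tz":0.04,"gripper":0.9},{"rx":0,"ry":0,"rz":0,"tx":0,"ty":0,"tz":0,"gripper":0.9}]'
python3 hung.py .16,.1 .16,-.1
python3 -c "
from h import *
plan((.515,-.281,.25))"
```

```text
t: 22.3
eef_pos: [0.5045, 0.0764, 0.3332]
ee_rot: [3.141, -0.477, 0.026]
force: [-0.5, 0.4, -0.5]
opening: 0.0793
grasp_force: 0.0
(0.16, 0.1) [(np.float64(0.57), np.float64(0.0), np.float64(0.15), np.float64(0.68)), (np.float64(0.56), np.float64(0.0), np.float64(0.25), np.float64(0.67)), (np.float64(0.56), np.float64(0.0), np.float64(0.2), np.float64(0.67)), (np.float64(0.56), np.float64(0.0), np.float64(0.3), np.float64(0.67))]
(0.16, -0.1) [(np.float64(0.62), np.float64(0.0), np.float64(0.1), np.float64(0.63)), (np.float64(0.62), np.float64(-0.0), np.float64(0.25), np.float64(0.62)), (np.float64(0.61), np.float64(-0.0), np.float64(0.35), np.float64(0.61)), (np.float64(0.61), np.float64(-0.0), np.float64(0.2), np.float64(0.61))]
t 22.35 at [0.504  0.0764 0.3308] shift [ 0.011  -0.3574 -0.0808] turn [-1.180e-02  4.722e-01 -3.000e-04]
```

```bash
python3 -m inch '[{"rx":-0.0017,"ry":0.0675,"rz":0,"tx":0.0016,"ty":-0.051,"tz":0,"gripper":0.9},{"rx":-0.0017,"ry":0.0675,"rz":0,"tx":0.0016,"ty":-0.051,"tz":0,"gripper":0.9},{"rx":-0.0017,"ry":0.0675,"rz":0,"tx":0.0016,"ty":-0.051,"tz":0,"gripper":0.9},{"rx":-0.0017,"ry":0.0675,"rz":0,"tx":0.0016,"ty":-0.051,"tz":0,"gripper":0.85},{"rx":-0.0017,"ry":0.0675,"rz":0,"tx":0.0016,"ty":-0.051,"tz":-0.02,"gripper":0.85},{"rx":-0.0017,"ry":0.0675,"rz":0,"tx":0.0016,"ty":-0.051,"tz":-0.03,"gripper":0.85},{"rx":-0.0017,"ry":0.0675,"rz":0,"tx":0.0016,"ty":-0.051,"tz":-0.03,"gripper":0.85},{"rx":0,"ry":0,"rz":0,"tx":0,"ty":0,"tz":0,"gripper":0.85},{"rx":0,"ry":0,"rz":0,"tx":0,"ty":0,"tz":0,"gripper":0.85}]'
python3 - <<'E'
from h import *
plan((.515,-.281,.25)); cup((.515,-.281),tag="wcB"); cup((.499,-.178),tag="wcB2")
E
```

```text
t: 23.48
eef_pos: [0.5151, -0.28, 0.2494]
ee_rot: [-3.14, 0.003, 0.025]
force: [0.7, 0.6, 0.5]
opening: 0.0751
grasp_force: 0.0
t 23.48 at [ 0.5151 -0.28    0.2494] shift [-0.0001 -0.001   0.0006] turn [-0.0013 -0.0026 -0.0004]
cup (56.5, np.float64(0.517), np.float64(-0.281), 266)
cup (56.2, np.float64(0.501), np.float64(-0.178), 267)
```

```bash
python3 -m inch '[{"rx":-0.0013,"ry":-0.0026,"rz":0,"tx":0.002,"ty":-0.001,"tz":-0.05,"gripper":0.85},{"rx":0,"ry":0,"rz":0,"tx":0,"ty":0,"tz":-0.05,"gripper":0.85},{"rx":0,"ry":0,"rz":0,"tx":0,"ty":0,"tz":-0.05,"gripper":0.85},{"rx":0,"ry":0,"rz":0,"tx":0,"ty":0,"tz":-0.044,"gripper":0.85},{"rx":0,"ry":0,"rz":0,"tx":0,"ty":0,"tz":0,"gripper":0.85},{"rx":0,"ry":0,"rz":0,"tx":0,"ty":0,"tz":0,"gripper":0.85}]' 15
python3 -m inch '[{"rx":0,"ry":0,"rz":0,"tx":0,"ty":0,"tz":0,"gripper":0.4},{"rx":0,"ry":0,"rz":0,"tx":0,"ty":0,"tz":0,"gripper":0.4},{"rx":0,"ry":0,"rz":0,"tx":0,"ty":0,"tz":0,"gripper":0.4},{"rx":0,"ry":0,"rz":0,"tx":0,"ty":0,"tz":0,"gripper":0.4}]'
```

```text
t: 24.32
eef_pos: [0.5182, -0.2819, 0.0586]
ee_rot: [3.138, -0.003, 0.026]
force: [0.7, 0.5, 0.4]
opening: 0.0745
grasp_force: 0.0
t: 24.82
eef_pos: [0.5178, -0.2819, 0.0579]
ee_rot: [3.139, -0.003, 0.025]
force: [-0.4, 2.0, 7.8]
opening: 0.0611
grasp_force: 15.0
```

```bash
python3 -m inch '[{"rx":0,"ry":0,"rz":0,"tx":0,"ty":0,"tz":0.06,"gripper":0.4},{"rx":0,"ry":0,"rz":0,"tx":0,"ty":0,"tz":0.06,"gripper":0.4},{"rx":0,"ry":0,"rz":0,"tx":0,"ty":0.01,"tz":0.06,"gripper":0.4},{"rx":0,"ry":0,"rz":0,"tx":-0.01,"ty":0.04,"tz":0.04,"gripper":0.4},{"rx":0.0015,"ry":-0.059,"rz":0,"tx":-0.015,"ty":0.051,"tz":0.02,"gripper":0.4},{"rx":0.0015,"ry":-0.059,"rz":0,"tx":-0.015,"ty":0.051,"tz":0,"gripper":0.4},{"rx":0.0015,"ry":-0.059,"rz":0,"tx":-0.015,"ty":0.051,"tz":0,"gripper":0.4},{"rx":0.0015,"ry":-0.059,"rz":0,"tx":-0.015,"ty":0.051,"tz":0,"gripper":0.4},{"rx":0.0015,"ry":-0.059,"rz":0,"tx":-0.015,"ty":0.051,"tz":0,"gripper":0.4},{"rx":0.0015,"ry":-0.059,"rz":0,"tx":-0.015,"ty":0.05,"tz":0,"gripper":0.4},{"rx":0.0015,"ry":-0.059,"rz":0,"tx":0,"ty":0,"tz":0,"gripper":0.4},{"rx":0.0015,"ry":-0.059,"rz":0,"tx":0,"ty":0,"tz":0,"gripper":0.4}]'
python3 -c "
from h import *
p=np.load('rack.npy')
plan(rackpt(p,.472,.05,-.1,.18),.472);plan(rackpt(p,.472,.05,-.1,.083),.472)"
```

```text
t: 26.32
eef_pos: [0.4167, 0.0742, 0.2968]
ee_rot: [3.14, -0.476, 0.027]
force: [0.5, -0.6, -0.6]
opening: 0.0612
grasp_force: 15.0
t 26.32 at [0.4167 0.0742 0.2968] shift [ 0.0013 -0.0016 -0.0787] turn [ 0.0012  0.0038 -0.0015]
t 26.32 at [0.4167 0.0742 0.2968] shift [ 0.0454 -0.0005 -0.1651] turn [ 0.0012  0.0038 -0.0015]
```

```bash
python3 -m inch '[{"rx":0.0012,"ry":0.0038,"rz":-0.0015,"tx":0.0013,"ty":-0.0016,"tz":-0.04,"gripper":0.4},{"rx":0,"ry":0,"rz":0,"tx":0,"ty":0,"tz":-0.0387,"gripper":0.4},{"rx":0,"ry":0,"rz":0,"tx":0,"ty":0,"tz":0,"gripper":0.4},{"rx":0,"ry":0,"rz":0,"tx":0.011,"ty":0.0003,"tz":-0.0216,"gripper":0.4},{"rx":0,"ry":0,"rz":0,"tx":0.011,"ty":0.0003,"tz":-0.0216,"gripper":0.4},{"rx":0,"ry":0,"rz":0,"tx":0.011,"ty":0.0003,"tz":-0.0216,"gripper":0.4},{"rx":0,"ry":0,"rz":0,"tx":0.011,"ty":0.0003,"tz":-0.0216,"gripper":0.4},{"rx":0,"ry":0,"rz":0,"tx":0,"ty":0,"tz":0,"gripper":0.4},{"rx":0,"ry":0,"rz":0,"tx":0,"ty":0,"tz":0,"gripper":0.4}]'
python3 -m inch '[{"rx":0,"ry":0,"rz":0,"tx":0.0009,"ty":0,"tz":-0.0018,"gripper":0.4},{"rx":0,"ry":0,"rz":0,"tx":0,"ty":0,"tz":0,"gripper":0.4}]'
```

```text
t: 27.45
eef_pos: [0.463, 0.073, 0.1327]
ee_rot: [-3.141, -0.471, 0.023]
force: [-0.0, -0.1, -0.3]
opening: 0.0609
grasp_force: 15.0
t: 27.7
eef_pos: [0.4635, 0.073, 0.1298]
ee_rot: [-3.141, -0.47, 0.023]
force: [0.1, -0.5, -1.6]
opening: 0.061
grasp_force: 15.0
```

```bash
python3 -m inch '[{"rx":0,"ry":0,"rz":0,"tx":0.0009,"ty":0,"tz":-0.0018,"gripper":0.4},{"rx":0,"ry":0,"rz":0,"tx":0,"ty":0,"tz":0,"gripper":0.4}]'
python3 -m inch '[{"rx":0,"ry":0,"rz":0,"tx":0.0006,"ty":0,"tz":-0.001,"gripper":0.4},{"rx":0,"ry":0,"rz":0,"tx":0,"ty":0,"tz":0,"gripper":0.4}]'
```

```text
t: 27.95
eef_pos: [0.4642, 0.073, 0.1273]
ee_rot: [-3.141, -0.469, 0.023]
force: [-0.9, -0.8, -0.3]
opening: 0.0612
grasp_force: 15.0
t: 28.2
eef_pos: [0.4649, 0.073, 0.1265]
ee_rot: [-3.141, -0.469, 0.023]
force: [-1.2, -0.1, 1.1]
opening: 0.0612
grasp_force: 15.0
```

```bash
python3 -m inch '[{"rx":0,"ry":0,"rz":0,"tx":0,"ty":0,"tz":0,"gripper":0.75},{"rx":0,"ry":0,"rz":0,"tx":0,"ty":0,"tz":0,"gripper":0.9},{"rx":0,"ry":0,"rz":0,"tx":0,"ty":0,"tz":0,"gripper":0.9},{"rx":0,"ry":0,"rz":0,"tx":0,"ty":0,"tz":0,"gripper":0.9},{"rx":0,"ry":0,"rz":0,"tx":-0.0136,"ty":0,"tz":0.0267,"gripper":0.9},{"rx":0,"ry":0,"rz":0,"tx":-0.0227,"ty":0,"tz":0.0446,"gripper":0.9},{"rx":0,"ry":0,"rz":0,"tx":-0.0227,"ty":0,"tz":0.0446,"gripper":0.9},{"rx":0,"ry":0,"rz":0,"tx":0,"ty":0,"tz":0.05,"gripper":0.9},{"rx":0,"ry":0,"rz":0,"tx":0,"ty":0,"tz":0,"gripper":0.9}]'
python3 hung.py .16,.1 .16,-.1 .05,-.1
python3 -c "
from h import *
plan((.501,-.178,.25))"
```

```text
t: 29.32
eef_pos: [0.4068, 0.0729, 0.2958]
ee_rot: [3.14, -0.476, 0.024]
force: [-0.2, 0.5, -0.6]
opening: 0.0792
grasp_force: 0.0
(0.16, 0.1) [(np.float64(0.61), np.float64(0.0), np.float64(0.15), np.float64(0.64)), (np.float64(0.6), np.float64(0.0), np.float64(0.25), np.float64(0.64)), (np.float64(0.6), np.float64(0.0), np.float64(0.2), np.float64(0.63)), (np.float64(0.6), np.float64(0.0), np.float64(0.3), np.float64(0.64))]
(0.16, -0.1) [(np.float64(0.63), np.float64(0.0), np.float64(0.1), np.float64(0.63)), (np.float64(0.62), np.float64(-0.0), np.float64(0.25), np.float64(0.62)), (np.float64(0.62), np.float64(-0.0), np.float64(0.35), np.float64(0.62)), (np.float64(0.62), np.float64(-0.0), np.float64(0.2), np.float64(0.62))]
(0.05, -0.1) [(np.float64(0.65), np.float64(0.0), np.float64(0.1), np.float64(0.65)), (np.float64(0.64), np.float64(0.0), np.float64(0.15), np.float64(0.64)), (np.float64(0.64), np.float64(-0.0), np.float64(0.2), np.float64(0.64)), (np.float64(0.64), np.float64(-0.0), np.float64(0.3), np.float64(0.64))]
t 29.38 at [0.4061 0.073  0.2933] shift [ 0.0949 -0.251  -0.0433] turn [-0.0112  0.4716  0.0016]
```

```bash
python3 -m inch '[{"rx":-0.0016,"ry":0.0674,"rz":0,"tx":0.0136,"ty":-0.0359,"tz":0.02,"gripper":0.9},{"rx":-0.0016,"ry":0.0674,"rz":0,"tx":0.0136,"ty":-0.0359,"tz":0.02,"gripper":0.9},{"rx":-0.0016,"ry":0.0674,"rz":0,"tx":0.0136,"ty":-0.0359,"tz":0,"gripper":0.9},{"rx":-0.0016,"ry":0.0674,"rz":0,"tx":0.0136,"ty":-0.0359,"tz":0,"gripper":0.9},{"rx":-0.0016,"ry":0.0674,"rz":0,"tx":0.0136,"ty":-0.0359,"tz":-0.02,"gripper":0.9},{"rx":-0.0016,"ry":0.0674,"rz":0,"tx":0.0136,"ty":-0.0359,"tz":-0.03,"gripper":0.9},{"rx":-0.0016,"ry":0.0674,"rz":0,"tx":0.0133,"ty":-0.0359,"tz":-0.033,"gripper":0.9},{"rx":0,"ry":0,"rz":0,"tx":0,"ty":0,"tz":0,"gripper":0.9},{"rx":0,"ry":0,"rz":0,"tx":0,"ty":0,"tz":0,"gripper":0.9}]'
python3 - <<'E'
from h import *
plan((.501,-.178,.25)); cup((.501,-.178),tag="wcA")
E
```

```text
t: 30.5
eef_pos: [0.5005, -0.1778, 0.2488]
ee_rot: [-3.141, 0.004, 0.023]
force: [-0.2, -1.0, 1.2]
opening: 0.0793
grasp_force: 0.0
t 30.5 at [ 0.5005 -0.1778  0.2488] shift [ 0.0005 -0.0002  0.0012] turn [-0.0009 -0.0036  0.0016]
cup (55.1, np.float64(0.501), np.float64(-0.178), 256)
```

```bash
python3 -m inch '[{"rx":-0.0009,"ry":-0.0036,"rz":0,"tx":0.0005,"ty":0,"tz":-0.05,"gripper":0.9},{"rx":0,"ry":0,"rz":0,"tx":0,"ty":0,"tz":-0.05,"gripper":0.9},{"rx":0,"ry":0,"rz":0,"tx":0,"ty":0,"tz":-0.05,"gripper":0.9},{"rx":0,"ry":0,"rz":0,"tx":0,"ty":0,"tz":-0.044,"gripper":0.9},{"rx":0,"ry":0,"rz":0,"tx":0,"ty":0,"tz":0,"gripper":0.9},{"rx":0,"ry":0,"rz":0,"tx":0,"ty":0,"tz":0,"gripper":0.9},{"rx":0,"ry":0,"rz":0,"tx":0,"ty":0,"tz":0,"gripper":0.4},{"rx":0,"ry":0,"rz":0,"tx":0,"ty":0,"tz":0,"gripper":0.4},{"rx":0,"ry":0,"rz":0,"tx":0,"ty":0,"tz":0,"gripper":0.4},{"rx":0,"ry":0,"rz":0,"tx":0,"ty":0,"tz":0,"gripper":0.4}]' 15
python3 -m inch '[{"rx":0,"ry":0,"rz":0,"tx":0,"ty":0,"tz":0.06,"gripper":0.4},{"rx":0,"ry":0,"rz":0,"tx":0,"ty":0,"tz":0.06,"gripper":0.4},{"rx":0,"ry":0,"rz":0,"tx":0,"ty":0,"tz":0.06,"gripper":0.4},{"rx":0,"ry":0,"rz":0,"tx":-0.01,"ty":0.01,"tz":0.06,"gripper":0.4},{"rx":0,"ry":0,"rz":0,"tx":-0.01,"ty":0.03,"tz":0.05,"gripper":0.4},{"rx":0.0013,"ry":-0.052,"rz":0,"tx":-0.01,"ty":0.05,"tz":0,"gripper":0.4},{"rx":0.0013,"ry":-0.052,"rz":0,"tx":-0.01,"ty":0.055,"tz":0,"gripper":0.4},{"rx":0.0013,"ry":-0.052,"rz":0,"tx":-0.01,"ty":0.055,"tz":0,"gripper":0.4},{"rx":0.0013,"ry":-0.052,"rz":0,"tx":-0.01,"ty":0.055,"tz":0,"gripper":0.4},{"rx":0.0013,"ry":-0.052,"rz":0,"tx":-0.01,"ty":0.055,"tz":0,"gripper":0.4},{"rx":0.0013,"ry":-0.052,"rz":0,"tx":-0.01,"ty":0.055,"tz":0,"gripper":0.4},{"rx":0.0013,"ry":-0.052,"rz":0,"tx":-0.007,"ty":0.055,"tz":0,"gripper":0.4}]'
python3 -m inch '[{"rx":0.0013,"ry":-0.052,"rz":0,"tx":0,"ty":0.03,"tz":0,"gripper":0.4},{"rx":0.0013,"ry":-0.052,"rz":0,"tx":0,"ty":0,"tz":0,"gripper":0.4},{"rx":0,"ry":0,"rz":0,"tx":0,"ty":0,"tz":0,"gripper":0.4}]'
python3 -c "
from h import *
p=np.load('rack.npy')
plan(rackpt(p,.472,.05,.1,.18),.472)"
```

```text
t: 31.8
eef_pos: [0.5018, -0.1785, 0.0567]
ee_rot: [3.14, -0.002, 0.023]
force: [-1.9, 1.2, 7.8]
opening: 0.0617
grasp_force: 15.0
t: 33.3
eef_pos: [0.4133, 0.2433, 0.3459]
ee_rot: [-3.141, -0.367, 0.023]
force: [1.1, -0.3, -0.8]
opening: 0.0619
grasp_force: 15.0
t: 33.67
eef_pos: [0.4135, 0.2719, 0.3453]
ee_rot: [3.141, -0.468, 0.024]
force: [-1.4, 0.5, -0.0]
opening: 0.0614
grasp_force: 15.0
t 33.67 at [0.4135 0.2719 0.3453] shift [-0.0005  0.0007 -0.1273] turn [ 0.0002 -0.004   0.0012]
```

```bash
python3 -m inch '[{"rx":0,"ry":-0.004,"rz":0.0012,"tx":-0.0005,"ty":0.0007,"tz":-0.05,"gripper":0.4},{"rx":0,"ry":0,"rz":0,"tx":0,"ty":0,"tz":-0.05,"gripper":0.4},{"rx":0,"ry":0,"rz":0,"tx":0,"ty":0,"tz":-0.0273,"gripper":0.4},{"rx":0,"ry":0,"rz":0,"tx":0,"ty":0,"tz":0,"gripper":0.4},{"rx":0,"ry":0,"rz":0,"tx":0.0111,"ty":0.0003,"tz":-0.0218,"gripper":0.4},{"rx":0,"ry":0,"rz":0,"tx":0.0111,"ty":0.0003,"tz":-0.0218,"gripper":0.4},{"rx":0,"ry":0,"rz":0,"tx":0.0111,"ty":0.0003,"tz":-0.0218,"gripper":0.4},{"rx":0,"ry":0,"rz":0,"tx":0.0111,"ty":0.0003,"tz":-0.0218,"gripper":0.4},{"rx":0,"ry":0,"rz":0,"tx":0,"ty":0,"tz":0,"gripper":0.4},{"rx":0,"ry":0,"rz":0,"tx":0,"ty":0,"tz":0,"gripper":0.4}]'
python3 -m inch '[{"rx":0,"ry":0,"rz":0,"tx":0.0009,"ty":0,"tz":-0.0018,"gripper":0.4},{"rx":0,"ry":0,"rz":0,"tx":0,"ty":0,"tz":0,"gripper":0.4}]'
python3 -m inch '[{"rx":0,"ry":0,"rz":0,"tx":0.0007,"ty":0,"tz":-0.0014,"gripper":0.4},{"rx":0,"ry":0,"rz":0,"tx":0,"ty":0,"tz":0,"gripper":0.4}]'
```

```text
t: 34.92
eef_pos: [0.4587, 0.2737, 0.1325]
ee_rot: [-3.141, -0.475, 0.023]
force: [-0.4, -0.1, 0.1]
opening: 0.0618
grasp_force: 15.0
t: 35.17
eef_pos: [0.4591, 0.2737, 0.1296]
ee_rot: [-3.141, -0.473, 0.024]
force: [0.2, -0.1, -0.8]
opening: 0.0618
grasp_force: 15.0
t: 35.42
eef_pos: [0.4597, 0.2736, 0.1276]
ee_rot: [3.141, -0.473, 0.024]
force: [-0.8, -0.1, -1.3]
opening: 0.0617
grasp_force: 15.0
```

```bash
python3 -m inch '[{"rx":0,"ry":0,"rz":0,"tx":0.0007,"ty":0,"tz":-0.0012,"gripper":0.4},{"rx":0,"ry":0,"rz":0,"tx":0,"ty":0,"tz":0,"gripper":0.4}]'
python3 -m inch '[{"rx":0,"ry":0,"rz":0,"tx":0,"ty":0,"tz":0,"gripper":0.75},{"rx":0,"ry":0,"rz":0,"tx":0,"ty":0,"tz":0,"gripper":0.9},{"rx":0,"ry":0,"rz":0,"tx":0,"ty":0,"tz":0,"gripper":0.9},{"rx":0,"ry":0,"rz":0,"tx":0,"ty":0,"tz":0,"gripper":0.9},{"rx":0,"ry":0,"rz":0,"tx":-0.0136,"ty":0,"tz":0.0267,"gripper":0.9},{"rx":0,"ry":0,"rz":0,"tx":-0.0227,"ty":0,"tz":0.0446,"gripper":0.9},{"rx":0,"ry":0,"rz":0,"tx":-0.0227,"ty":0,"tz":0.0446,"gripper":0.9},{"rx":0,"ry":0.1,"rz":0,"tx":0,"ty":-0.02,"tz":0.06,"gripper":0.9},{"rx":0,"ry":0.1,"rz":0,"tx":0,"ty":-0.05,"tz":0.04,"gripper":0.9},{"rx":0,"ry":0.1,"rz":0,"tx":0,"ty":-0.055,"tz":0,"gripper":0.9},{"rx":0,"ry":0.1,"rz":0,"tx":0,"ty":-0.055,"tz":0,"gripper":0.9},{"rx":0,"ry":0.07,"rz":0,"tx":0,"ty":-0.055,"tz":0,"gripper":0.9}]'
python3 -m inch '[{"rx":0,"ry":0,"rz":0,"tx":0,"ty":-0.06,"tz":0,"gripper":0.9},{"rx":0,"ry":0,"rz":0,"tx":0,"ty":-0.06,"tz":0,"gripper":0.9},{"rx":0,"ry":0,"rz":0,"tx":0,"ty":-0.06,"tz":0,"gripper":0.9},{"rx":0,"ry":0,"rz":0,"tx":-0.02,"ty":-0.055,"tz":0,"gripper":0.9},{"rx":0,"ry":0,"rz":0,"tx":-0.03,"ty":-0.05,"tz":0,"gripper":0.9},{"rx":0,"ry":0,"rz":0,"tx":-0.03,"ty":-0.05,"tz":0,"gripper":0.9},{"rx":0,"ry":0,"rz":0,"tx":0,"ty":-0.05,"tz":0,"gripper":0.9},{"rx":0,"ry":0,"rz":0,"tx":0,"ty":0,"tz":0,"gripper":0.9}]'
python3 hung.py .16,.1 .16,-.1 .05,-.1 .05,.1
python3 cam.py side s9; python3 cam.py top t9
python3 - <<'E'
import cv2,numpy as np
s=cv2.imread("pics/s9.png")[140:270,270:390]; t=cv2.imread("pics/t9.png")[165:295,215:415]
s=cv2.resize(s,(480,520),interpolation=cv2.INTER_CUBIC)[:,:]; t=cv2.resize(t,None,fx=1.6,fy=1.6,interpolation=cv2.INTER_CUBIC)
o=np.zeros((520,800,3),np.uint8); o[:,:480]=s; o[:t.shape[0],480:]=t[:,:320]; cv2.imwrite("pics/fin.png",o)
E
```

```text
t: 35.67
eef_pos: [0.4604, 0.2736, 0.1263]
ee_rot: [3.141, -0.472, 0.024]
force: [0.5, 0.3, -0.6]
opening: 0.0621
grasp_force: 15.0
t: 37.17
eef_pos: [0.4012, 0.0382, 0.3409]
ee_rot: [-3.13, -0.001, 0.021]
force: [0.3, 0.5, 0.1]
opening: 0.0792
grasp_force: 0.0
t: 38.17
eef_pos: [0.3206, -0.3472, 0.3398]
ee_rot: [-3.13, -0.002, 0.018]
force: [0.5, 1.1, 0.1]
opening: 0.0792
grasp_force: 0.0
(0.16, 0.1) [(np.float64(0.61), np.float64(0.0), np.float64(0.15), np.float64(0.64)), (np.float64(0.6), np.float64(0.0), np.float64(0.25), np.float64(0.64)), (np.float64(0.59), np.float64(0.0), np.float64(0.2), np.float64(0.63)), (np.float64(0.59), np.float64(0.0), np.float64(0.3), np.float64(0.64))]
(0.16, -0.1) [(np.float64(0.63), np.float64(0.0), np.float64(0.1), np.float64(0.63)), (np.float64(0.62), np.float64(-0.0), np.float64(0.4), np.float64(0.62)), (np.float64(0.62), np.float64(-0.0), np.float64(0.25), np.float64(0.62)), (np.float64(0.62), np.float64(-0.0), np.float64(0.35), np.float64(0.62))]
(0.05, -0.1) [(np.float64(0.59), np.float64(0.01), np.float64(0.15), np.float64(0.81)), (np.float64(0.59), np.float64(0.01), np.float64(0.25), np.float64(0.82)), (np.float64(0.58), np.float64(0.0), np.float64(0.3), np.float64(0.81)), (np.float64(0.58), np.float64(0.01), np.float64(0.3), np.float64(0.83))]
(0.05, 0.1) [(np.float64(0.42), np.float64(0.03), np.float64(0.2), np.float64(0.96)), (np.float64(0.41), np.float64(0.03), np.float64(0.25), np.float64(0.98)), (np.float64(0.41), np.float64(0.03), np.float64(0.15), np.float64(0.95)), (np.float64(0.4), np.float64(0.04), np.float64(0.25), np.float64(0.97))]
38.275 [ 0.3214 -0.3448  0.3405] [-3.1301e+00 -2.6000e-03  2.1100e-02]
38.325 [ 0.3216 -0.3442  0.3407] [-3.1305e+00 -2.8000e-03  2.2100e-02]
```

View pics/fin.png

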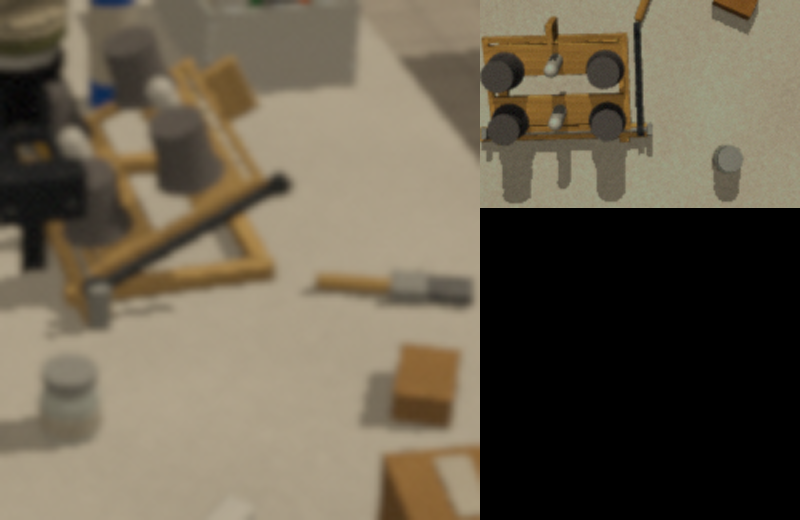

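Four cups are hung, on pegs 1, 3, 4 and 6, and the jar, brush and boxes are undisturbed. The gripper hides the peg 1 cup in the side view, so I'll move it clear and do a final numeric check.

```bash
python3 -m inch '[{"rx":0,"ry":0,"rz":0,"tx":-0.03,"ty":-0.04,"tz":0,"gripper":0.9},{"rx":0,"ry":0,"rz":0,"tx":-0.03,"ty":-0.04,"tz":0,"gripper":0.9},{"rx":0,"ry":0,"rz":0,"tx":-0.03,"ty":-0.04,"tz":0,"gripper":0.9},{"rx":0,"ry":0,"rz":0,"tx":-0.03,"ty":-0.02,"tz":0,"gripper":0.9},{"rx":0,"ry":0,"rz":0,"tx":0,"ty":0,"tz":0,"gripper":0.9},{"rx":0,"ry":0,"rz":0,"tx":0,"ty":0,"tz":0,"gripper":0.9}]'
python3 hung.py .05,.1 .05,-.1; python3 cam.py side s10
python3 - <<'E'
from h import *
import cv2
a,b=[cv2.cvtColor(cv2.imread(f"pics/{t}.png"),cv2.COLOR_BGR2GRAY).astype(np.float32) for t in("s6","s10")]
for n,(r0,r1,c0,c1) in dict(fin=(152,172,318,338),arm_tip=(178,195,325,345),edge=(180,205,300,330)).items():
    print(n,cv2.phaseCorrelate(a[r0:r1,c0:c1],b[r0:r1,c0:c1]))
E
```

```text
t: 39.08
eef_pos: [0.2025, -0.484, 0.341]
ee_rot: [-3.131, -0.003, 0.023]
force: [-0.2, -0.5, -0.6]
opening: 0.0795
grasp_force: 0.0
(0.05, 0.1) [(np.float64(0.58), np.float64(0.0), np.float64(0.25), np.float64(0.6)), (np.float64(0.57), np.float64(0.0), np.float64(0.2), np.float64(0.59)), (np.float64(0.56), np.float64(0.01), np.float64(0.25), np.float64(0.59)), (np.float64(0.55), np.float64(0.0), np.float64(0.3), np.float64(0.57))]
(0.05, -0.1) [(np.float64(0.64), np.float64(0.0), np.float64(0.1), np.float64(0.64)), (np.float64(0.63), np.float64(0.0), np.float64(0.15), np.float64(0.63)), (np.float64(0.63), np.float64(-0.0), np.float64(0.2), np.float64(0.63)), (np.float64(0.63), np.float64(-0.0), np.float64(0.3), np.float64(0.63))]
39.175 [ 0.2026 -0.484   0.3411] [-3.1313e+00 -3.1000e-03  2.3400e-02]
fin ((0.10400519145706966, 0.1297241760298462), 0.8278490579128266)
arm_tip ((-0.023447824427401898, 0.1008696863434615), 0.9857918388313718)
edge ((-0.170545792806454, 0.8241496726805035), 0.7073800481160482)
```

```bash
python3 -c "
from cell import bot;print(bot.close_job())"
```

```text
the job is handed in; nothing more can be done
None
```

The board is set in line with the setting arm (about 0.47 rad by my measurements) and stayed there, the four grey cups I found hang fully down on pegs 1, 3, 4 and 6, and the job is handed in at about 39 s.

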